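Gauge a blind bore with a depth rod

TASK

Take the depth rod from its wooden stand and slide it into the bore of the die block until it truly bottoms: the kick-out pin in the bore drags and must be pushed down ahead of the rod, and the rod must not be forced once it stands firmly on the bottom. Let go of the rod and slide the pointer on the scale column until its needle is level with the top of the rod, so that the exposed length can be read there. Leave the rod and the pointer like that, and leave the other things on the table where they are.

Things in the scene. Friction and masses are not known exactly. Their poses are not given: they have to be found in the camera images.
- die_fixture: Fixture, fixed to the table (place and yaw vary; at yaw 0 its x points away from the robot). Steel base plate 100 x 215 x 12 mm, from y = -55 to 160 mm. On it an aluminium die block 64 x 64 mm, top 85 mm above the table, with an upright blind bore in its middle, and at y = 115 mm a flat scale column 12 x 20 mm, 205 mm high. Origin: on the table under the bore's axis; z is up.
- bore_mouth (a point): Centre of the bore's mouth, on the top face of the die block, 85 mm above the table. The bore is round, 16 mm wide with a small chamfer. Its flat, solid bottom lies 40 to 65 mm below the mouth, a different depth each time, hidden by the kick-out pin. On the bottom the resistance rises sharply: 10 to 20 N on the rod shows it clearly, more than 40 N counts as forcing.
- kick_pin (a joint): Steel kick-out pin, 8 mm thick, standing in the middle of the bore. Value: how far it is pushed down, m; at 0 its top is 10 mm below the mouth; it starts at 0 to 0.013, always 15 mm or more above the bottom. No spring: friction holds it. It yields to a steady push of 5.5 to 7 N, stays where it is pushed, does not sink under the rod's weight, and never stops the rod short of the bottom.
- depth_rod: Steel depth rod, 130 mm long, about 0.12 kg (0.09 to 0.16), standing upright in a wooden stand. Shaft 14 mm thick with fine rings and a slightly bevelled foot, and at the top a ribbed round head 22 mm thick and 25 mm high. Origin: centre of its foot; its z runs up the rod. Steady grasp: the head, 117 mm above the foot.
- rod_tip (a point): Centre of the rod's flat foot (same point as the rod's origin).
- rod_top (a point): Centre of the rod's flat top, 130 mm above the foot. When the rod is bottomed it stands 65 to 90 mm above the bore's mouth.
- rod_stand: Light wooden block 60 x 60 x 45 mm, fixed (where it stands varies), with an upright round hole 16 mm wide and 40 mm deep in which the rod stands loosely. Origin: centre of its underside, on the table.
- pointer (a joint): Height of the pointer's carriage on the scale column, m: it slides straight up and down, 0 (lowest) to 0.1, and stays where it is left (friction 3 N). At 0 the needle's point is 95 mm above the table; it starts between 0 and 0.03.
- needle (a point): Point of the pointer's needle, on the upper edge of the thin 4 mm needle which reaches from the carriage towards the bore (to 54 mm from the bore's axis). Its height is what is to match the rod's top.
- pointer_grip (a point): Middle of the pointer's black grip block, 30 mm (fixture x) x 14 mm (fixture y) x 20 mm high, 74 mm in front of the column (fixture -x) on a thin bar. Pinch it from above across its 14 mm (fixture y). It lies 2.5 mm lower than the needle's point and moves up and down with it.
- tea_mug: Bystander: mug, 92 mm high. Origin: centre of the underside.
- masking_roll: Bystander: flat roll of tape, 104 mm across, 25 mm high. Origin: centre of the underside.
- row_block: Bystander: wooden block 58 x 125 x 30 mm. Origin: centre of the underside.
- lot_marker: Bystander: marker pen, 135 mm long. Origin: under its middle.
- battery: Bystander: small round battery standing on end, 15 x 50 mm. Origin: centre of the underside.
- tile_bundle: Bystander: banded bundle of thin tiles, 49 x 72 x 34 mm. Origin: centre of the underside.
- lot_stamp: Bystander: wooden hand stamp, 73 mm high. Origin: centre of the underside.
- scoop: Bystander: metal scoop with a wooden handle, 226 mm long. Origin: under its middle.
- dial_scale: Equipment, fixed at the table's left side: dial scale 206 x 204 mm, 198 mm high with its round pan on top; pass above or beside it. Origin: centre of the underside. Nothing else within reach of the work is higher than the scale column's 205 mm.

How it is judged:
By the outcome, as a careful person would: the job done as asked, in the order asked, and still so for the second after the job is handed in, with the robot touching nothing.
It also fails if it takes over 61 s, if anything falls off the work surface, if the arm or the gripper's body presses on something with over 40 N, if the wrist force passes 120 N, or if a joint passes its speed limit or range.

ROBOT

A 7-joint arm with a two-finger parallel gripper is mounted at the origin on a cart in front of the work surface, level with it; the furniture and walls round the work are solid. World frame = base frame: x ahead of the robot, y to its left, z up, the work surface at z = 0. Lengths are in m, angles in rad, forces in N, time in s.
With the tool pointing down it reaches from about 0.425 to 0.95 m from the base axis. Payload 16.7 kg.
Tool frame: the origin (TCP) lies on the centre line of the jaws, within the pads' length; the fingertips stand 22 mm ahead of it and the grasp point (between the pads) lies 3 mm ahead of it (tip_extent is the distance from the TCP to the fingertips, in m); x points along the fingers, y is the direction in which the jaws open and shut, and the axes are right-handed (so a half turn about x gives the same grasp; the last joint's range is limited). The gripper opens to 94 mm and grips with 3 to 60 N. Pads are 16 mm wide; open, the fingers measure 119 mm over their backs; the gripper's body (75 mm by 177 mm) begins 78 mm behind the grasp point.
Start: joints at [1.133, 0.426, 0.074, 1.606, -0.034, 1.111, -0.067], TCP at [0.192, -0.647, 0.227] pointing down, gripper open.
Joint ranges: [-2.85, 2.85], [-0.5, 2.14], [-1.23, 1.37], [0.21, 2.46], [-1.02, 4.16], [0.16, 2.05], [-2.73, 2.73]. Speed limits (rad/s): [1.89, 1.89, 2.39, 2.39, 3.01, 3.01, 3.01].

INTERFACE

Orientations are given as [roll, pitch, yaw] about the fixed x, y, z axes, in that order (R = Rz(yaw) Ry(pitch) Rx(roll)).
In Python, from cell import get_obs, read_camera, close_job, tip_extent gives the robot as it stands.
- The arm moves only by the tool servo_tool, never from a script. Its argument "motion" is text: rows parted by semicolons, each of 5 numbers parted by spaces: the gripper's target within -1 to 1 (fully open at 1, half-way at 0, shut at -1), then the shift along the tool's x, y, z in m, then the turn about the tool's x in degrees. A call has exactly 8 rows; each row shifts and turns the commanded pose from where the row before left it, along the tool's axes as they then stand; what a row does not reach is not made up. A row lasts 1/12 s, in which the tool goes at most 41.7 mm and 7.16 degrees, less where a joint would pass 70% of its speed; a pose out of reach is approached as far as the arm can. A call with a gripper value outside its range is refused whole. The fingers move at their own pace and stop on an object; "squeeze" is the grip in N (left out, the last holds). Time passes only in rows, so rows that do not move let the fingers close, or fill a call up. It gives the time, the measured TCP pose, the force and the opening at its end, in the units of the state.
- get_obs(): the state, without advancing time (a new reading comes with each control period).
- read_camera(name): name is "scene" or "top"; returns a dict with "pixels" (400x640x3 uint8, blue, green, red), "K" (3x3 intrinsics, pixels), "R" (3x3) and "t" (3): a world point X has camera coordinates R X + t. Camera axes: x right, y down, z forward; pixel columns grow to the right and rows downward; lengths in m; the calibration is good to about 2 mm. A picture is of the moment at which its call begins. There is no depth.
- close_job(): hands the job in, once; it reports no verdict.
The state is a dict: "time_s": time; "qpos": joint angles; "joint_velocities": joint speeds; "joint_torque": joint torques, N m; "ee_pos": TCP position; "tcp_rot": TCP orientation; "contact_force": force on the tool from outside, world axes, zero at the start; "ft_torque": the same for the moment, N m; "opening": finger opening in m.
Only numpy, scipy, OpenCV 4.12 (cv2) and the standard library are available. Lean on these libraries where they do the work, as an engineer would, in place of code of your own. Each camera call takes 0.05 s, during which the arm holds its last target.

## Working session

There is one attempt and no reset: what is moved stays moved. The work goes in short steps, Python scripts to look and compute and a tool call to move; the robot and the scene stay as the last step left them, time stands still between calls to the robot, and variables do not carry over. Pictures are saved under pics/ and viewed, and the job is handed in when it is done.

Besides the shell and the picture viewer there is one more tool, called after "Emit:" by a JSON object that holds its "name" and its "arguments", one argument or row to a line. servo_tool: Moves the arm, as the interface text tells. Its arguments: {"type":"object","properties":{"motion":{"type":"string"},"squeeze":{"type":"number"}},"required":["motion"]}

```bash
ls; mkdir -p pics; python3 - <<'E'
from cell import *
import cv2
o=get_obs();print({k:(o[k]) for k in ('time_s','ee_pos','tcp_rot','contact_force','opening')})
try: print(tip_extent)
except Exception as e: print(e)
for n in('scene','top'):
    c=read_camera(n);cv2.imwrite(f'pics/{n}0.png',c['pixels']);print(n,c['K'],c['R'],c['t'])
E
```

```text
pics
{'time_s': 0.0, 'ee_pos': array([ 0.19207954, -0.64666058,  0.22680307]), 'tcp_rot': array([-1.48141435,  1.56954344,  1.94893282]), 'contact_force': array([0.17584453, 0.67422395, 0.16596304]), 'opening': 0.09410904159271839}
0.022
scene [[395.95711699   0.         318.5693825 ]
 [  0.         395.95711699 202.20828279]
 [  0.           0.           1.        ]] [[-0.83911208 -0.54355166 -0.02103594]
 [-0.26469632  0.44180042 -0.85717457]
 [ 0.47521235 -0.7136974  -0.5145962 ]] [0.38698674 0.2729099  0.91762638]
top [[450.70734281   0.         319.02181222]
 [  0.         450.70734281 205.40174435]
 [  0.           0.           1.        ]] [[ 0.00501446 -0.99973748 -0.02235666]
 [-0.99604406 -0.00300993 -0.08880969]
 [ 0.08871909  0.02271355 -0.99579768]] [-0.04573434  0.51044638  1.49386388]
```

View pics/scene0.png

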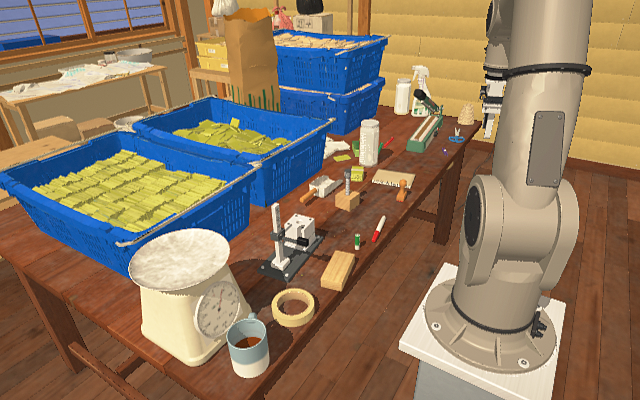

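View pics/top0.png

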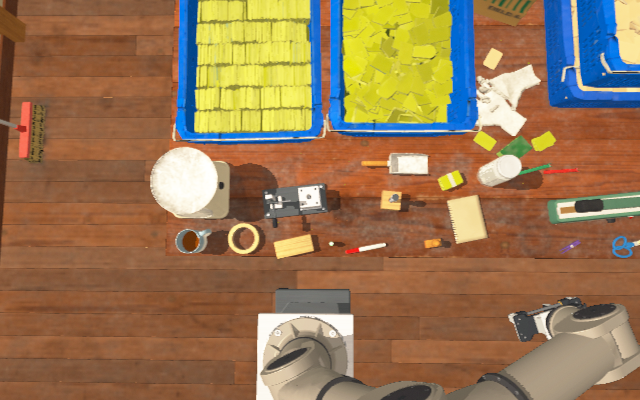

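The scene view shows the fixture near (292,240), with the stand and rod near (347,190). In the top view the fixture is near (297,200) and the stand near (391,200). I'll zoom in on both.

```bash
python3 - <<'E'
import cv2,numpy as np
s=cv2.imread('pics/scene0.png');t=cv2.imread('pics/top0.png')
a=cv2.resize(s[160:290,250:380],(780,780),interpolation=cv2.INTER_NEAREST)[:600]
cv2.imwrite('pics/s_z.png',cv2.resize(s[160:285,240:400],(800,600*125*8//1000*10//10) if 0 else (768,600),interpolation=cv2.INTER_CUBIC))
cv2.imwrite('pics/t_z.png',cv2.resize(t[160:260,250:420],(800,470),interpolation=cv2.INTER_CUBIC))
E
```

```text
(no output)
```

View pics/s_z.png

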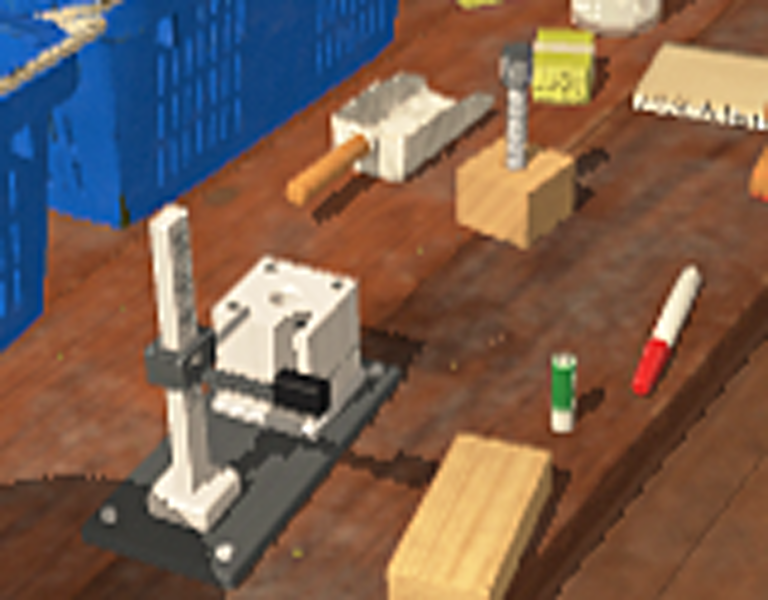

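View pics/t_z.png

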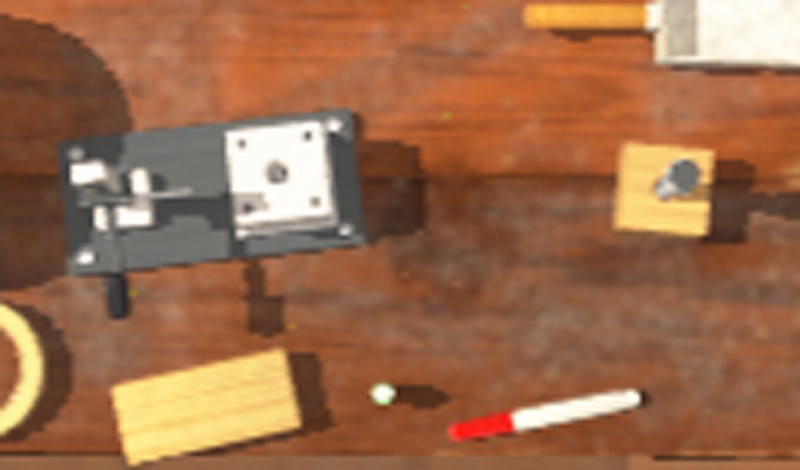

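```bash
cat > h.py <<'E'
import cv2,numpy as np
from cell import *
from scipy.spatial.transform import Rotation as Ro
def ray(c,u,v):
    d=c['R'].T@np.linalg.solve(c['K'],[u,v,1.]);o=-c['R'].T@c['t'];return o,d
def onz(c,u,v,z):
    o,d=ray(c,u,v);return o+d*(z-o[2])/d[2]
def proj(c,X):
    p=c['K']@(c['R']@np.asarray(X,float)+c['t']);return p[:2]/p[2]
def tri(c1,p1,c2,p2):
    A=[];b=[]
    for c,p in((c1,p1),(c2,p2)):
        o,d=ray(c,*p);d=d/np.linalg.norm(d);P=np.eye(3)-np.outer(d,d);A.append(P);b.append(P@o)
    return np.linalg.lstsq(np.vstack(A),np.hstack(b),rcond=None)[0]
E
python3 - <<'E'
from h import *
t=read_camera('top');s=read_camera('scene')
im=t['pixels'];hsv=cv2.cvtColor(im,cv2.COLOR_BGR2HSV)
# block top white
def rep(mask,x0,x1,y0,y1,z,c,name):
    m=np.zeros_like(mask);m[y0:y1,x0:x1]=mask[y0:y1,x0:x1]
    n,l,st,ce=cv2.connectedComponentsWithStats(m)
    i=1+np.argmax(st[1:,4]);print(name,st[i],ce[i])
    cs,_=cv2.findContours((l==i).astype(np.uint8),cv2.RETR_EXTERNAL,cv2.CHAIN_APPROX_NONE)
    r=cv2.minAreaRect(cs[0]);b=cv2.boxPoints(r)
    P=np.array([onz(c,*q,z) for q in b]);print(r,'\n',P.round(4),P.mean(0).round(4),[np.linalg.norm(P[k]-P[k-1]).round(4) for k in range(4)])
    return P
w=((hsv[...,2]>185)&(hsv[...,1]<60)).astype(np.uint8)
rep(w,297,325,183,212,.085,t,'block')
wd=((hsv[...,0]>8)&(hsv[...,0]<28)&(hsv[...,1]>60)&(hsv[...,2]>170)).astype(np.uint8)
rep(wd,378,404,187,213,.045,t,'stand')
np.set_printoptions(linewidth=250)
g=cv2.cvtColor(im,cv2.COLOR_BGR2GRAY)
print('bore');print(g[190:203,300:318])
print('rod',);print(g[190:206,385:403])
E
```

```text
block [298 185  24  23 397] [309.14105793 195.93450882]
((310.1829528808594, 196.14633178710938), (20.20897102355957, 23.742780685424805), 83.6598129272461) 
 [[ 0.5633  0.0257  0.085 ]
 [ 0.572  -0.0507  0.085 ]
 [ 0.5068 -0.0582  0.085 ]
 [ 0.498   0.0178  0.085 ]] [ 0.535  -0.0164  0.085 ] [np.float64(0.0657), np.float64(0.0769), np.float64(0.0657), np.float64(0.0766)]
stand [378 187  26  23 444] [389.66216216 197.00225225]
((390.5, 198.0), (22.0, 25.0), 90.0) 
 [[ 0.5704 -0.2395  0.045 ]
 [ 0.5706 -0.322   0.045 ]
 [ 0.4975 -0.3212  0.045 ]
 [ 0.4973 -0.239   0.045 ]] [ 0.534  -0.2804  0.045 ] [np.float64(0.0732), np.float64(0.0826), np.float64(0.0731), np.float64(0.0822)]
bore
[[209 128 229 252 252 252 252 252 252 252 252 252 252 253 248 247 252 252]
 [238 199 242 252 252 252 252 252 252 252 252 252 253 253 253 252 252 252]
 [251 252 252 252 252 252 252 252 252 252 252 252 253 253 252 252 252 252]
 [252 252 252 252 252 252 252 251 250 248 251 253 253 252 252 252 253 252]
 [252 252 252 252 252 252 246 217 190 217 244 252 253 252 252 252 252 252]
 [252 252 252 252 252 250 227 167 
[... 1071 characters left out ...]
111 129 180 180 111  65]
 [214 215 216 216 202 192 182 140 111 113 112 111 111 136 187 182 111  64]
 [212 212 213 205 169 170 190 151 120 113 113 111 113 154 198 182 103  48]
 [206 207 209 185 142 167 211 215 163 116 113 112 121 135 139 114  66  54]
 [206 204 203 176 175 208 202 201 177 139 122 118 127 136 136 115  73  63]
 [215 213 212 201 192 185 167 151 142 135 150 150 130 130 129 110  74  67]
 [219 218 218 219 206 168 148 171 173 152 152 151 150 149 147 119  71  71]
 [218 218 218 218 218 216 213 218 219 219 218 218 218 217 218 178  70  73]
 [216 216 212 209 210 211 212 213 215 215 216 218 218 218 218 177  72  73]
 [214 213 212 211 210 208 207 206 204 204 205 203 204 206 195 142  71  69]]
```

```bash
python3 - <<'E'
from h import *
t=read_camera('top');s=read_camera('scene')
g=cv2.cvtColor(t['pixels'],cv2.COLOR_BGR2GRAY).astype(float)
def cen(g,x0,x1,y0,y1,f):
    w=f(g[y0:y1,x0:x1]);yy,xx=np.mgrid[y0:y1,x0:x1];return (w*xx).sum()/w.sum(),(w*yy).sum()/w.sum(),w.sum()
b=cen(g,304,313,192,201,lambda a:np.clip(250-a,0,100))
print('bore',b,onz(t,b[0],b[1],.085))
r=cen(g,391,399,193,200,lambda a:np.clip(np.minimum(a.max()*0+60,170-a),0,60))
print('rod',r,onz(t,r[0],r[1],.135))
hsv=cv2.cvtColor(t['pixels'],cv2.COLOR_BGR2HSV)
roi=hsv[175:225,255:335]
m=((roi[...,2]<110)&(roi[...,1]<70)).astype(np.uint8)
cv2.imwrite('pics/m.png',cv2.resize(m*255,None,fx=8,fy=8,interpolation=0))
# base corner bolts / screws
c=s
gs=cv2.cvtColor(s['pixels'],cv2.COLOR_BGR2GRAY)
cv2.imwrite('pics/s_rod.png',cv2.resize(s['pixels'][160:215,325:375],None,fx=10,fy=10,interpolation=cv2.INTER_CUBIC))
cv2.imwrite('pics/s_fix.png',cv2.resize(s['pixels'][195:285,255:330],None,fx=6.5,fy=6.5,interpolation=cv2.INTER_CUBIC))
for n,p in(('bore',onz(t,b[0],b[1],.085)),('rod',onz(t,r[0],r[1],.135))): print(n,proj(s,p))
E
```

```text
bore (np.float64(308.3472987872106), np.float64(196.34343991179713), np.float64(1814.0)) [ 0.53431319 -0.01046517  0.085     ]
rod (np.float64(395.2275413711584), np.float64(196.72340425531914), np.float64(1692.0)) [ 0.52835324 -0.28286967  0.135     ]
bore [298.52798696 221.04088156]
rod [347.34396688 169.45313318]
```

View pics/m.png

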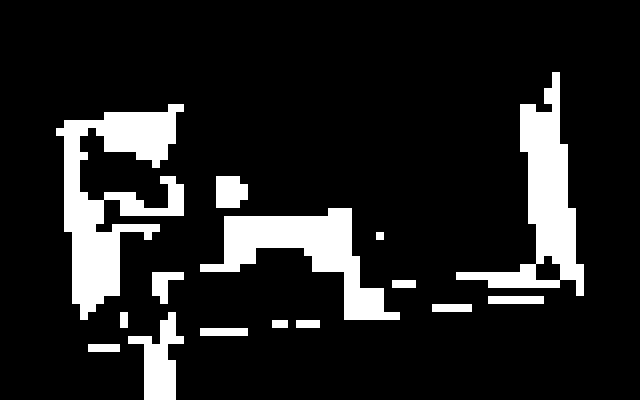

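View pics/s_rod.png

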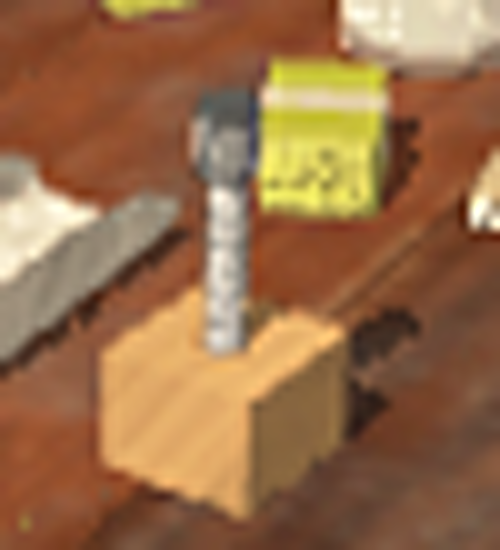

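View pics/s_fix.png

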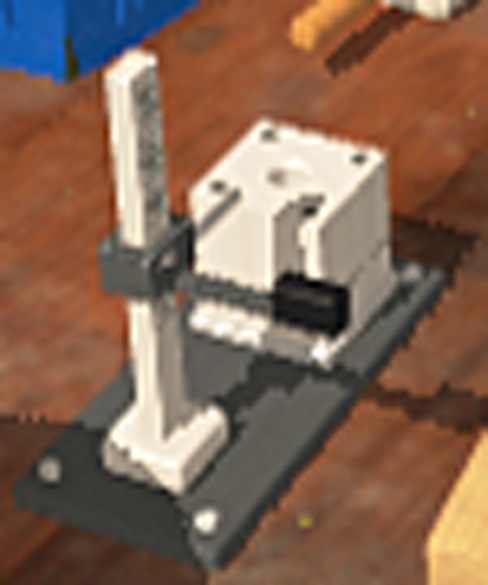

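```bash
cat >> h.py <<'E'
np.set_printoptions(suppress=True,linewidth=200,precision=4)
def plan(target,jawdir_deg=None):
    o=get_obs();R=Ro.from_euler('xyz',o['tcp_rot']).as_matrix()
    d=R.T@(np.asarray(target)-o['ee_pos'])
    print('t',o['time_s'],'pos',o['ee_pos'],'F',o['contact_force'],'open',o['opening'])
    print('R\n',R);print('tool delta mm',d*1e3,'norm',np.linalg.norm(d)*1e3)
    a=np.degrees(np.arctan2(R[1,1],R[0,1]));print('tool y heading deg',a,'z heading',np.degrees(np.arctan2(R[1,2],R[0,2])))
    if jawdir_deg is not None:
        print('turn about tool x', -((jawdir_deg-a+90)%180-90))
E
python3 - <<'E'
from h import *
plan([.528,-.283,.227],6.4)
t=read_camera('top')
print(onz(t,250+117/4.706-.5,160+296/4.7-.5,.11))
E
```

```text
t 0.3 pos [ 0.1921 -0.6469  0.2272] F [ 0.4574 -0.2505  0.1301] open 0.09409225995994518
R
 [[-0.0001  0.2847 -0.9586]
 [ 0.0004 -0.9586 -0.2847]
 [-1.     -0.0004  0.    ]]
tool delta mm [   0.3407 -253.2338 -425.5725] norm 495.2165504005936
tool y heading deg -73.45679200441478 z heading -163.45679194965422
turn about tool x -79.85679200441479
[0.4481 0.0954 0.11  ]
```

Emit:
{"name": "servo_tool", "arguments": {
  "motion": "1 0 -0.016 -0.0265 0;1 0 -0.016 -0.0265 0;1 0 -0.016 -0.0265 0;1 0 -0.016 -0.0265 0;1 0 -0.016 -0.0265 0;1 0 -0.016 -0.0265 0;1 0 -0.016 -0.0265 0;1 0 -0.016 -0.0265 0",
  "squeeze": 20
}}

```text
time_s: 1.02
ee_pos: [0.3598, -0.4627, 0.2276]
tcp_rot: [2.087, 1.571, -0.766]
contact_force: [-0.8, -0.4, -0.1]
opening: 0.0943
```

Emit:
{"name": "servo_tool", "arguments": {
  "motion": "0.2 0 -0.016 -0.0265 0;0.2 0 -0.016 -0.0265 0;0.2 0 -0.016 -0.0265 0;0.2 0 -0.016 -0.0265 0;0.2 0 -0.016 -0.0265 0;0.2 0 -0.016 -0.0265 0;0.2 0 -0.016 -0.0265 0;0.2 0 -0.016 -0.0265 0"
}}

```text
time_s: 1.68
ee_pos: [0.5266, -0.2797, 0.2277]
tcp_rot: [2.422, 1.571, -0.431]
contact_force: [0.4, 0.2, 0.3]
opening: 0.0567
```

Emit:
{"name": "servo_tool", "arguments": {
  "motion": "0.2 0 0 0 -7;0.2 0 0 0 -7;0.2 0 0 0 -7;0.2 0 0 0 -7;0.2 0 0 0 -7;0.2 0 0 0 -7;0.2 0 0 0 -7;0.2 0 0 0 -7"
}}

```text
time_s: 2.35
ee_pos: [0.5257, -0.2809, 0.2275]
tcp_rot: [2.51, 1.571, 0.64]
contact_force: [0.3, 1.0, 0.4]
opening: 0.0562
```

Emit:
{"name": "servo_tool", "arguments": {
  "motion": "0.2 0 0 0 -7;0.2 0 0 0 -7;0.2 0 0 0 -7;0.2 0 0 0 -3;0.2 0 0 0 0;0.2 0 0 0 0;0.2 0 0 0 0;0.2 0 0 0 0"
}}

```text
time_s: 3.02
ee_pos: [0.5258, -0.2809, 0.2275]
tcp_rot: [-0.248, 1.571, -1.707]
contact_force: [-0.8, -0.3, -0.6]
opening: 0.0569
```

```bash
python3 - <<'E'
from h import *
plan([.528,-.283,.125],6.4)
for n in('scene','top'):
    c=read_camera(n);cv2.imwrite(f'pics/{n}1.png',c['pixels'])
    o=get_obs();print(n,proj(c,o['ee_pos']),proj(c,o['ee_pos']+[0,0,-.022]))
s=cv2.imread('pics/scene1.png');t=cv2.imread('pics/top1.png')
a=cv2.resize(s[110:230,280:400],(590,590),interpolation=2);b=cv2.resize(t[140:240,340:440],(590,590),interpolation=2)
cv2.imwrite('pics/a1.png',a);cv2.imwrite('pics/b1.png',b)
E
```

```text
t 3.0167 pos [ 0.5258 -0.2809  0.2275] F [-0.7874 -0.3307 -0.5597] open 0.05689649087433666
R
 [[-0.      0.9937  0.1124]
 [-0.      0.1124 -0.9937]
 [-1.     -0.      0.    ]]
tool delta mm [102.5025   1.9871   2.3583] norm 102.54886607728693
tool y heading deg 6.450965801207235 z heading -83.54903417952127
turn about tool x 0.0509658012072407
scene [348.2102 143.5305] [348.0895 149.9728]
top [399.1904 194.1551] [398.0361 195.0028]
```

View pics/a1.png

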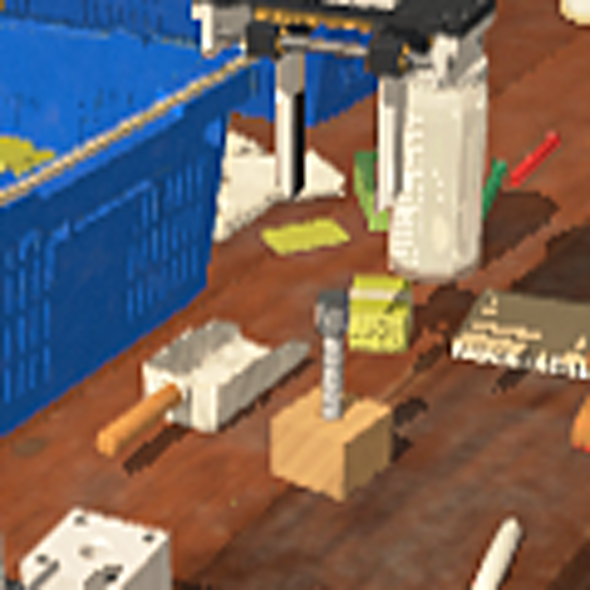

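View pics/b1.png

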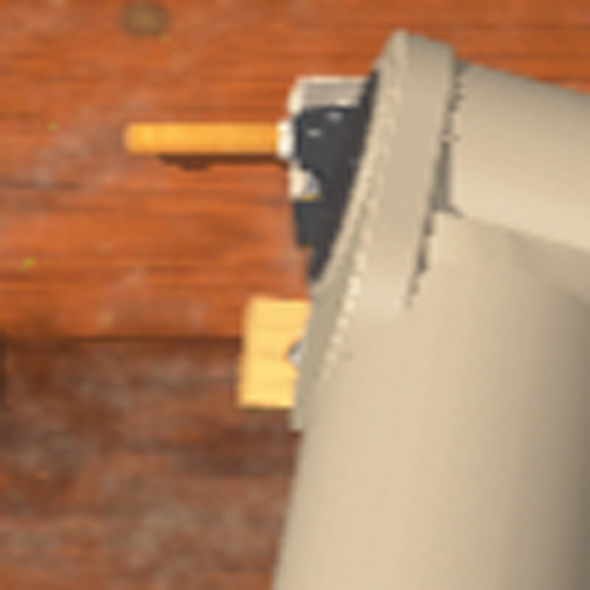

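The scene view shows the fingertips around (349,151), centred over the rod head at (347,170). The arm hides the top view. Next I'll centre and descend.

Emit:
{"name": "servo_tool", "arguments": {
  "motion": "0.2 0.006 0.002 0.0024 0;0.2 0.014 0 0 0;0.2 0.014 0 0 0;0.2 0.014 0 0 0;0.2 0.014 0 0 0;0.2 0.014 0 0 0;0.2 0.014 0 0 0;0.2 0.012 0 0 0"
}}

```text
time_s: 3.78
ee_pos: [0.5279, -0.283, 0.1241]
tcp_rot: [-2.315, 1.57, 2.511]
contact_force: [-0.4, 0.4, -0.2]
opening: 0.0564
```

```bash
python3 - <<'E'
from h import *
plan([.528,-.283,.125],6.4)
c=read_camera('scene');s=c['pixels'];o=get_obs();print(proj(c,o['ee_pos']))
cv2.imwrite('pics/a2.png',cv2.resize(s[110:230,280:400],(590,590),interpolation=2))
E
```

```text
t 3.7833 pos [ 0.5279 -0.283   0.1241] F [-0.4442  0.4093 -0.1706] open 0.056383388254002374
R
 [[-0.0005  0.9935  0.1136]
 [ 0.0004  0.1136 -0.9935]
 [-1.     -0.0005 -0.0005]]
tool delta mm [-0.9366  0.1231  0.0353] norm 0.9453078120154841
tool y heading deg 6.525243171412046 z heading -83.47476995971027
turn about tool x 0.12524317141205188
[347.6185 173.1352]
```

View pics/a2.png

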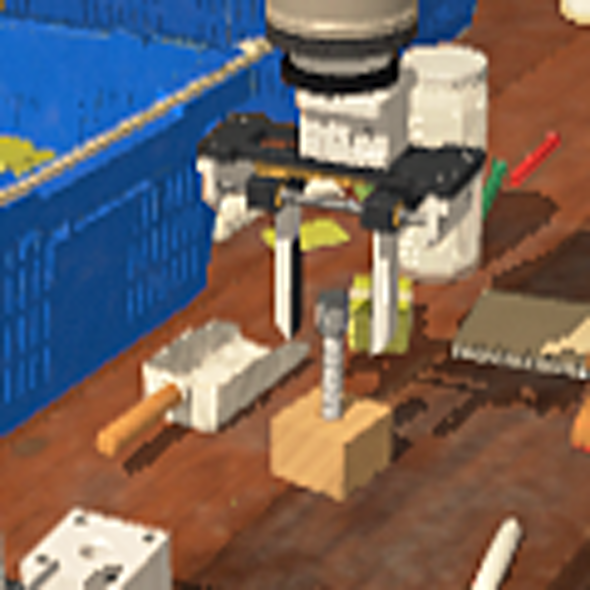

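Emit:
{"name": "servo_tool", "arguments": {
  "motion": "-0.9 0 0 0 0;-0.9 0 0 0 0;-0.9 0 0 0 0;-0.9 0 0 0 0;-0.9 0 0 0 0;-0.9 0 0 0 0;-0.9 0 0 0 0;-0.9 0 0 0 0",
  "squeeze": 40
}}

```text
time_s: 4.5
ee_pos: [0.5283, -0.2832, 0.126]
tcp_rot: [1.005, 1.57, -0.452]
contact_force: [0.2, -0.2, 5.1]
opening: 0.0213
```

```bash
python3 - <<'E'
from h import *
plan([.534,-.0105,.25],6.4)
c=read_camera('scene');s=c['pixels']
cv2.imwrite('pics/a3.png',cv2.resize(s[130:220,300:390],(590,590),interpolation=2))
E
```

```text
t 4.5 pos [ 0.5283 -0.2832  0.126 ] F [ 0.2115 -0.2235  5.0758] open 0.02126062855834365
R
 [[ 0.0008  0.9935  0.1139]
 [-0.0004  0.1139 -0.9935]
 [-1.      0.0007  0.0005]]
tool delta mm [-124.1236   36.7624 -270.2144] norm 299.6230678537356
tool y heading deg 6.5400060649627925 z heading -83.46001281662816
turn about tool x 0.14000606496279033
```

View pics/a3.png

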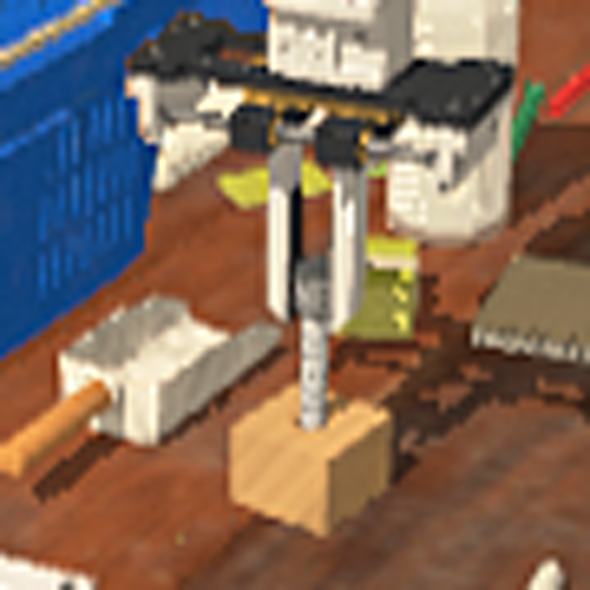

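Gripped: opening is 21 mm and the jaws are on the head. The stack sits upright in the picture, with the head around (348,175). Next I'll lift.

Emit:
{"name": "servo_tool", "arguments": {
  "motion": "-0.9 -0.006 0 0 0;-0.9 -0.015 0 0 0;-0.9 -0.018 0 0 0;-0.9 -0.02 0 0 0;-0.9 -0.02 0 0 0;-0.9 -0.018 0 0 0;-0.9 -0.012 0 0 0;-0.9 -0.003 0 0 0"
}}

```text
time_s: 5.22
ee_pos: [0.5286, -0.2833, 0.2397]
tcp_rot: [0.973, 1.568, -0.484]
contact_force: [0.1, -0.7, -1.3]
opening: 0.0211
```

```bash
python3 - <<'E'
from h import *
plan([.5343,-.0105,.235],6.4)
c=read_camera('scene');s=c['pixels']
cv2.imwrite('pics/a4.png',cv2.resize(s[100:220,290:410],(590,590),interpolation=2))
E
```

```text
t 5.2167 pos [ 0.5286 -0.2833  0.2397] F [ 0.1188 -0.6851 -1.3498] open 0.02109150832086051
R
 [[ 0.0022  0.9935  0.1139]
 [-0.0012  0.1139 -0.9935]
 [-1.      0.002   0.0014]]
tool delta mm [   4.3488   36.6841 -270.359 ] norm 272.8710402770758
tool y heading deg 6.5392504496869295 z heading -83.46091352525258
turn about tool x 0.13925044968692646
```

View pics/a4.png

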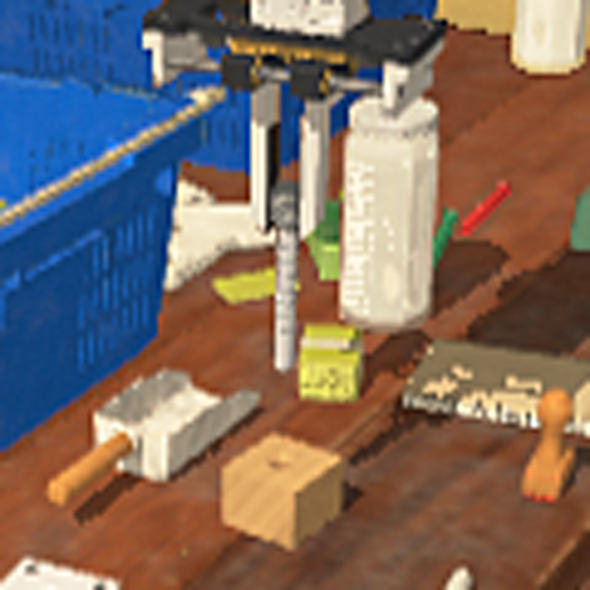

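Rod is out of the stand, with a foot at about (347.5,174) and roughly 1.3 N of weight. I'll carry it to the bore.

Emit:
{"name": "servo_tool", "arguments": {
  "motion": "-0.9 0 0.0014 -0.01 0;-0.9 0 0.0028 -0.02 0;-0.9 0 0.0032 -0.024 0;-0.9 0 0.0034 -0.025 0;-0.9 0 0.0034 -0.025 0;-0.9 0 0.0034 -0.025 0;-0.9 0 0.0034 -0.025 0;-0.9 0 0.0034 -0.025 0"
}}

```text
time_s: 5.93
ee_pos: [0.5309, -0.1004, 0.2361]
tcp_rot: [-1.987, 1.569, 2.84]
contact_force: [0.4, 0.3, -1.2]
opening: 0.0215
```

Emit:
{"name": "servo_tool", "arguments": {
  "motion": "-0.9 0 0.0034 -0.025 0;-0.9 0 0.0032 -0.024 0;-0.9 0 0.003 -0.022 0;-0.9 0 0.0018 -0.014 0;-0.9 0 0.0009 -0.0064 0;-0.9 0 0 0 0;-0.9 0 0 0 0;-0.9 0 0 0 0"
}}

```text
time_s: 6.6
ee_pos: [0.5334, -0.0113, 0.237]
tcp_rot: [-1.425, 1.57, -2.883]
contact_force: [-0.3, 0.0, -1.9]
opening: 0.0217
```

```bash
python3 - <<'E'
from h import *
plan([.5343,-.0105,.235],6.4)
o=get_obs();R=Ro.from_euler('xyz',o['tcp_rot']).as_matrix()
f=o['ee_pos']+R@[.121,0,0];print('foot',f)
for n in('scene','top'):
    c=read_camera(n);s=c['pixels'];print(n,'foot px',proj(c,f),'head',proj(c,o['ee_pos']+R@[-.009,0,0]),'bore',proj(c,[.5343,-.0105,.085]))
    cv2.imwrite(f'pics/{n}5.png',s)
    if n=='scene': cv2.imwrite('pics/a5.png',cv2.resize(s[130:270,240:360],(590,688),interpolation=2)[:600])
    else: cv2.imwrite('pics/b5.png',cv2.resize(s[160:240,260:360],(750,600),interpolation=2))
E
```

```text
t 6.6 pos [ 0.5334 -0.0113  0.237 ] F [-0.2634  0.0029 -1.9474] open 0.021681669530534044
R
 [[-0.0008  0.9936  0.1128]
 [-0.0002  0.1128 -0.9936]
 [-1.     -0.0008  0.0001]]
tool delta mm [ 2.0307  0.9639 -0.7103] norm 2.3574299198713002
tool y heading deg 6.4744982072255945 z heading -83.52549673579776
turn about tool x 0.07449820722558798
foot [ 0.5333 -0.0113  0.116 ]
scene foot px [298.473  211.8539] head [296.1312 170.543 ] bore [298.5388 221.0364]
top foot px [308.1702 195.5848] head [306.0666 190.5548] bore [308.358  196.3475]
```

View pics/a5.png

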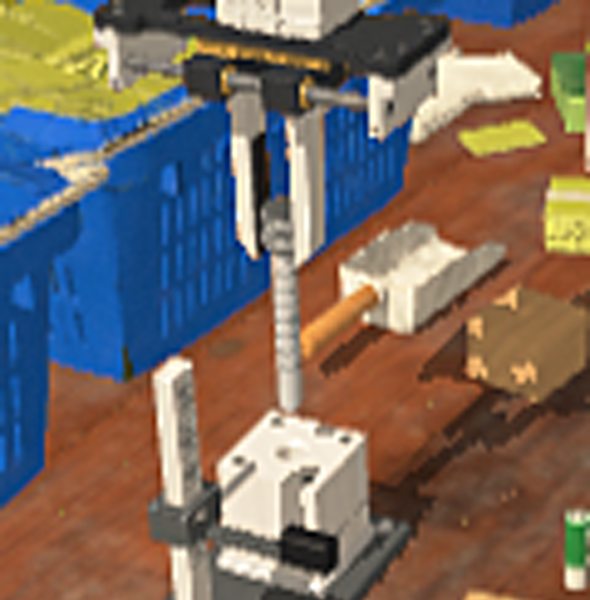

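View pics/b5.png

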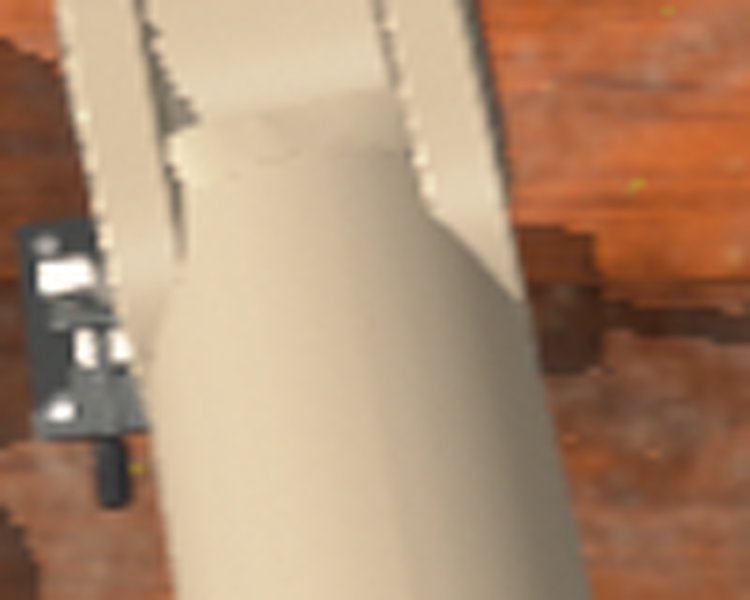

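```bash
python3 - <<'E'
from h import *
s=cv2.imread('pics/scene5.png');s0=cv2.imread('pics/scene0.png')
g=cv2.cvtColor(s,cv2.COLOR_BGR2GRAY).astype(int);g0=cv2.cvtColor(s0,cv2.COLOR_BGR2GRAY).astype(int)
print('foot rows 196..218');print(g[196:218,291:307])
print('sat');print(cv2.cvtColor(s,cv2.COLOR_BGR2HSV)[196:218,291:307,1])
print('bore now');print(g[216:228,290:307])
print('bore0');print(g0[216:228,290:307])
E
```

```text
foot rows 196..218
[[105 103 102 101  84 230 223 206 149 134 106 155 187 184 176 163]
 [106 104 103  99  85 206 209 194 157 124 153 187 179 174 161 139]
 [102 102 103 100  89 168 189 175 127 112 184 181 163 157 144 117]
 [102 100 101 103  93 225 221 205 174 124 174 189 157 124 112  98]
 [102 104 105 108  95 203 211 205 165 128 139 178 144 104  94  99]
 [105 105 106 103  89 156 179 194 151 130 145 176 126  94  96 104]
 [104 104 103  99  89 187 195 179 181 133 114 142 109  97 102  95]
 [103  98  99 102  94 187 213 208 184 127 101 101 100 106  93  54]
 [ 99  99 101 103 102 176 181 198 175 106  88 104 111 112  58  57]
 [102 103 104 105 101 151 194 180 162 136 111 107 108 111  78  58]
 [104 106 104 104  96 147 223 209 186 144 111 101 105 110 113  73]
 [105 105 105 103  95 145 221 209 186 146 110 100 102 103 104 105]
 [103 106 106 104  98 141 222 210 187 146 109  98  99 100 104 109]
 [105 107 109 108 101 141 226 212 188 146 110 100 103 106 107 110]
 [103 106 110 110 103 133 226 213 189 148 113 104 109 118 115 108]
 [105 107 108 111 108 116 226 215 192 151 107 101 114 119 112 104]
 [104 107
[... 2893 characters left out ...]
238 236 234 237 237 239 237 235 233 233 234 237 237 237 237]
 [243 239 234 234 235 234 237 237 241 245 252 241 235 234 237 236 236]
 [240 234 234 233 235 237 232 228 237 254 255 252 243 233 235 236 236]
 [239 235 232 234 234 239 196 167 177 218 224 233 244 235 234 235 237]
 [242 239 236 232 235 240 166 132 170 220 229 228 229 236 234 234 235]
 [237 227 241 235 234 238 227 193 194 227 235 237 245 241 239 236 235]
 [168 129 236 238 234 234 239 238 242 241 243 230 231 235 227 240 237]
 [113 124 225 238 236 234 236 237 241 231 235 136 134 131 122 244 244]
 [132 194 238 238 236 236 235 242 233 134 138 128 121 117 179 250 241]
 [200 234 227 232 232 235 241 228 138 137 144 100  30  83 253 246 190]]
```

Emit:
{"name": "servo_tool", "arguments": {
  "motion": "-0.9 0.003 0.0005 -0.0003 0;-0.9 0.004 0 0 0;-0.9 0.004 0 0 0;-0.9 0.004 0 0 0;-0.9 0.004 0 0 0;-0.9 0.004 0 0 0;-0.9 0.002 0 0 0;-0.9 0 0 0 0"
}}

```text
time_s: 7.37
ee_pos: [0.5339, -0.0098, 0.2119]
tcp_rot: [-1.908, 1.57, 2.918]
contact_force: [-0.4, 0.7, -0.8]
opening: 0.0215
```

```bash
python3 - <<'E'
from h import *
plan([.5343,-.0105,.206],6.4)
c=read_camera('scene');s=c['pixels']
cv2.imwrite('pics/a6.png',cv2.resize(s[185:235,275:325],(600,600),interpolation=2))
g=cv2.cvtColor(s,cv2.COLOR_BGR2GRAY).astype(int);print(g[204:228,290:307])
E
```

```text
t 7.3667 pos [ 0.5339 -0.0098  0.2119] F [-0.4152  0.6711 -0.7723] open 0.021490235905243005
R
 [[-0.0008  0.9935  0.1141]
 [ 0.0002  0.1141 -0.9935]
 [-1.     -0.0008 -0.0003]]
tool delta mm [5.8961 0.3311 0.7234] norm 5.949513918968386
tool y heading deg 6.5503418500703505 z heading -83.44966990786448
turn about tool x 0.1503418500703475
[[104  99  99 102 102  98 227 221 203 172 136 103 105 112 112  58  59]
 [102 103 103 104 104  96 213 209 193 158 135 104 107 109 111  79  57]
 [100 105 106 106 102  91 194 190 177 115 124 103 102 104 109 113  72]
 [103 104 105 106 101  91 211 222 207 148 135  98  99 101 101 103 105]
 [101 103 105 106 104  93 172 211 196 163 138  94  98 100 100 104 109]
 [104 104 107 109 108  98 155 193 181 140 135  99 102 104 105 108 111]
 [104 104 107 110 108  98 186 224 208 183 137 100 103 110 117 115 106]
 [104 104 107 110 109 105 175 212 196 175 141  97 102 114 118 112 106]
 [103 104 107 109 107  95 136 191 161 157 137 103 104 106 107 105 104]
 [ 98 102 103 101 128 169 173 221 182 184 138  98  92  99 105 107  98]
 [101 101  96 121 216 248 217 218 205 186 142  8
[... 246 characters left out ...]
239 238 235 239 231 214 209 185 137 177 139 138 141 140 135]
 [245 241 236 235 237 237 233 224 210 188 147 131 139 139 137 186 181]
 [242 236 236 235 236 239 236 233 204 190 158 145 139 183 179 250 247]
 [241 237 235 235 236 241 201 164 179 208 140 141 166 249 246 241 240]
 [243 242 237 235 237 242 170 136 178 233 168 155 234 244 238 237 237]
 [239 229 242 236 236 240 229 196 199 233 222 222 249 245 241 237 236]
 [171 132 238 240 236 236 240 240 244 244 248 235 235 238 229 241 238]
 [116 125 226 240 238 235 237 240 243 232 236 141 135 134 124 245 246]
 [134 197 240 239 238 238 238 244 234 136 140 129 124 119 180 251 243]
 [203 236 229 233 233 236 242 231 140 141 147 101  29  85 253 248 192]]
```

View pics/a6.png

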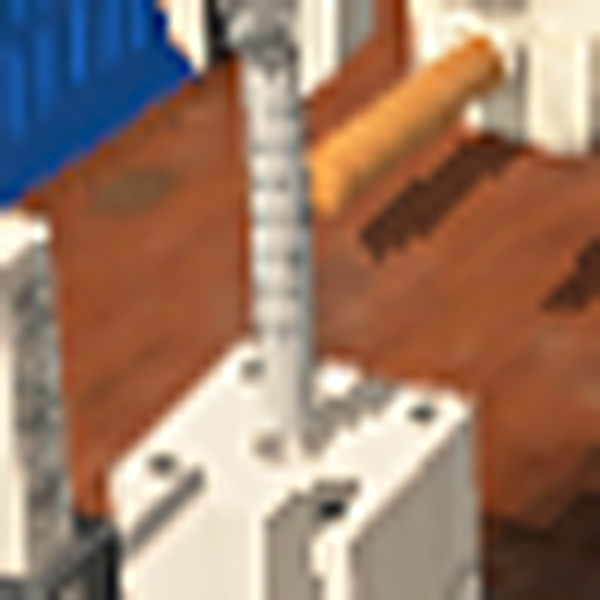

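The picture shows the foot about 6 mm above the mouth and in line with the bore (foot axis u≈298.8, bore u≈299). I'll lower it gently.

Emit:
{"name": "servo_tool", "arguments": {
  "motion": "-0.9 0.0012 0 0 0;-0.9 0.0012 0 0 0;-0.9 0.0012 0 0 0;-0.9 0.0012 0 0 0;-0.9 0.0012 0 0 0;-0.9 0.0012 0 0 0;-0.9 0.0012 0 0 0;-0.9 0.0012 0 0 0"
}}

```text
time_s: 8.08
ee_pos: [0.5345, -0.0098, 0.2033]
tcp_rot: [1.406, 1.57, -0.05]
contact_force: [-2.2, -0.1, 15.6]
opening: 0.0212
```

```bash
python3 - <<'E'
from h import *
plan([.5343,-.0105,.206],6.4);print(get_obs()['ft_torque'])
c=read_camera('scene');s=c['pixels'];cv2.imwrite('pics/scene7.png',s)
cv2.imwrite('pics/a7.png',cv2.resize(s[155:235,260:340],(600,600),interpolation=2))
E
```

```text
t 8.0833 pos [ 0.5345 -0.0098  0.2033] F [-2.1609 -0.127  15.5769] open 0.021244210922326996
R
 [[ 0.0009  0.9935  0.114 ]
 [-0.      0.114  -0.9935]
 [-1.      0.0009  0.0001]]
tool delta mm [-2.7098 -0.3084  0.6261] norm 2.7982440845067535
tool y heading deg 6.543691551432031 z heading -83.45631581320971
turn about tool x 0.1436915514320276
[-0.2401  0.5327  0.0102]
```

View pics/a7.png

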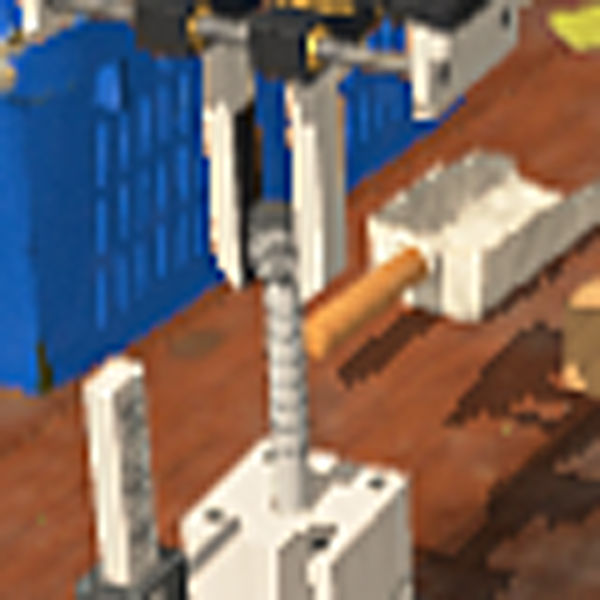

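```bash
python3 - <<'E'
from h import *
s=cv2.imread('pics/scene7.png')
g=cv2.cvtColor(s,cv2.COLOR_BGR2GRAY).astype(int);print(g[206:228,290:307])
s0=cv2.imread('pics/scene0.png');cv2.imwrite('pics/cmp.png',np.hstack([cv2.resize(x[205:235,283:313],(390,390),interpolation=0) for x in(s0,s)]))
E
```

```text
[[101 105 106 103 101  92 196 191 175 128 125 103 104 104 109 113  73]
 [101 105 104 105 101  91 217 221 205 172 123  98 100 101 102 102 106]
 [102 103 107 104 104  92 185 200 195 164 102  93  99 100  99 104 109]
 [104 105 109 109 107  96 193 166 178 150 135  99 103 103 106 109 110]
 [106 103 106 109 107  98 203 226 207 177 131  96 104 110 117 116 109]
 [105 106 108 109 110 104 143 201 189 169 120  84 103 114 119 113 104]
 [102 104 107 108 107  97 156 165 155 154 136 100 103 107 106 105 103]
 [ 99 101 102 101 128 168 192 221 211 186 133  96  92  98 105 105  98]
 [101 103  97 122 216 248 205 208 189 176 103 102 100  88  94  93  94]
 [105  96 117 208 254 161 143 187 156 160  98 173 190 173 147  95 101]
 [ 99 119 206 249 248 178 184 217 208 185 131 227 254 255 217 126 124]
 [118 205 249 240 240 246 228 214 206 183 133 171 244 244 148 143 144]
 [203 247 240 238 236 240 220 210 208 184 138 124 137 138 138 139 134]
 [245 241 236 235 237 238 222 216 208 186 139 130 142 135 188 184 179]
 [242 236 236 235 236 240 226 216 208 188 141 133 138 180 250 249 246]
 [241 237 235 236 235 240 195 212 209 186 139 127 166 247 242 239 240]
 [243 240 237 234 237 240 176 207 212 185 157 152 235 244 238 236 238]
 [239 230 242 237 236 238 225 214 227 212 220 221 250 245 240 237 236]
 [170 133 238 240 235 236 239 238 242 244 248 235 235 238 229 242 238]
 [115 125 227 240 238 236 236 239 243 233 237 139 136 134 125 246 245]
 [134 197 240 240 237 238 237 244 235 135 138 129 123 118 183 252 243]
 [203 236 228 233 233 237 242 231 139 140 147 101  31  86 253 247 192]]
```

View pics/cmp.png

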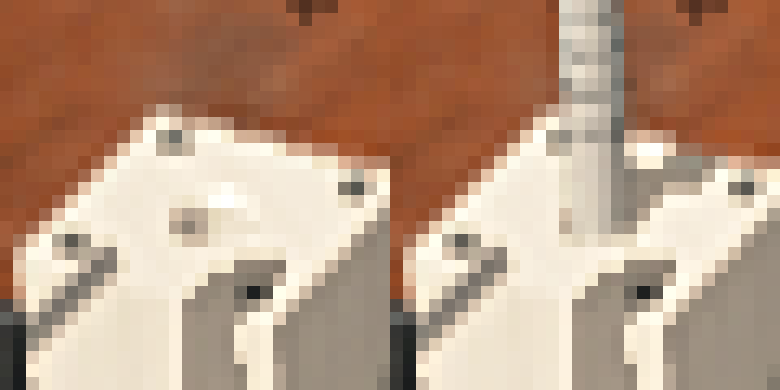

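Contact at about the mouth level, with the smooth foot still fully visible. The foot axis is about 0.4 px left of the bore centre and the block pushes back towards −x. I'll back off 1.5 mm, shift, and retry.

Emit:
{"name": "servo_tool", "arguments": {
  "motion": "-0.9 -0.0015 0 0 0;-0.9 0 -0.001 0.0006 0;-0.9 0.0005 0 0 0;-0.9 0.0005 0 0 0;-0.9 0.0005 0 0 0;-0.9 0.0005 0 0 0;-0.9 0.0005 0 0 0;-0.9 0.0005 0 0 0"
}}

```text
time_s: 8.8
ee_pos: [0.5334, -0.0107, 0.2013]
tcp_rot: [1.5, 1.57, 0.043]
contact_force: [1.0, -0.5, -0.1]
opening: 0.0212
```

It dropped in: force is about 0 at z .2013. Carrying on down.

Emit:
{"name": "servo_tool", "arguments": {
  "motion": "-0.9 0.001 0 0 0;-0.9 0.001 0 0 0;-0.9 0.001 0 0 0;-0.9 0.001 0 0 0;-0.9 0.001 0 0 0;-0.9 0.001 0 0 0;-0.9 0.001 0 0 0;-0.9 0.001 0 0 0"
}}

```text
time_s: 9.47
ee_pos: [0.5333, -0.0106, 0.1933]
tcp_rot: [1.613, 1.571, 0.157]
contact_force: [2.5, -0.6, 0.8]
opening: 0.0211
```

Emit:
{"name": "servo_tool", "arguments": {
  "motion": "-0.9 0.001 0.0003 0 0;-0.9 0.001 0 0 0;-0.9 0.001 0 0 0;-0.9 0.001 0 0 0;-0.9 0.001 0 0 0;-0.9 0.001 0 0 0;-0.9 0.001 0 0 0;-0.9 0.001 0 0 0"
}}

```text
time_s: 10.13
ee_pos: [0.5337, -0.0105, 0.1857]
tcp_rot: [1.327, 1.57, -0.13]
contact_force: [1.7, -0.9, 6.5]
opening: 0.0213
```

Emit:
{"name": "servo_tool", "arguments": {
  "motion": "-0.9 0.001 0.0002 0 0;-0.9 0.001 0 0 0;-0.9 0.001 0 0 0;-0.9 0.001 0 0 0;-0.9 0.001 0 0 0;-0.9 0.001 0 0 0;-0.9 0.001 0 0 0;-0.9 0.001 0 0 0"
}}

```text
time_s: 10.8
ee_pos: [0.5339, -0.0105, 0.1777]
tcp_rot: [1.191, 1.57, -0.266]
contact_force: [1.9, -1.4, 7.0]
opening: 0.0214
```

Emit:
{"name": "servo_tool", "arguments": {
  "motion": "-0.9 0.0012 0.0002 0.0002 0;-0.9 0.0012 0 0 0;-0.9 0.0012 0 0 0;-0.9 0.0012 0 0 0;-0.9 0.0012 0 0 0;-0.9 0.0012 0 0 0;-0.9 0.0012 0 0 0;-0.9 0.0012 0 0 0"
}}

```text
time_s: 11.47
ee_pos: [0.5341, -0.0107, 0.1681]
tcp_rot: [1.119, 1.57, -0.338]
contact_force: [0.2, -2.1, 6.4]
opening: 0.0215
```

Emit:
{"name": "servo_tool", "arguments": {
  "motion": "-0.9 0.0002 0 0.0002 0;-0.9 0.0002 0 0 0;-0.9 0.0002 0 0 0;-0.9 0.0002 0 0 0;-0.9 0.0002 0 0 0;-0.9 0.0002 0 0 0;-0.9 0.0002 0 0 0;-0.9 0.0002 0 0 0"
}}

```text
time_s: 12.13
ee_pos: [0.5341, -0.0109, 0.1665]
tcp_rot: [1.311, 1.57, -0.145]
contact_force: [0.8, -0.9, 6.4]
opening: 0.0209
```

Emit:
{"name": "servo_tool", "arguments": {
  "motion": "-0.9 0.0002 0 0 0;-0.9 0.0002 0 0 0;-0.9 0.0002 0 0 0;-0.9 0.0002 0 0 0;-0.9 0.0002 0 0 0;-0.9 0.0002 0 0 0;-0.9 0.0002 0 0 0;-0.9 0.0002 0 0 0"
}}

```text
time_s: 12.8
ee_pos: [0.5341, -0.0109, 0.1649]
tcp_rot: [1.222, 1.57, -0.234]
contact_force: [0.5, -1.9, 7.4]
opening: 0.0212
```

Emit:
{"name": "servo_tool", "arguments": {
  "motion": "-0.9 0.00025 0 0.0001 0;-0.9 0.00025 0 0 0;-0.9 0.00025 0 0 0;-0.9 0.00025 0 0 0;-0.9 0.00025 0 0 0;-0.9 0.00025 0 0 0;-0.9 0.00025 0 0 0;-0.9 0.00025 0 0 0"
}}

```text
time_s: 13.47
ee_pos: [0.5341, -0.011, 0.1629]
tcp_rot: [1.249, 1.57, -0.208]
contact_force: [0.8, -1.9, 6.4]
opening: 0.0212
```

```bash
python3 -c "
from h import *
plan([.534,-.0108,.15],6.4)"
```

```text
t 13.4667 pos [ 0.5341 -0.011   0.1629] F [ 0.8255 -1.8799  6.3764] open 0.021193691810441652
R
 [[ 0.0004  0.9935  0.1139]
 [-0.0001  0.1139 -0.9935]
 [-1.      0.0004  0.0001]]
tool delta mm [12.9453 -0.108  -0.2067] norm 12.947447512289258
tool y heading deg 6.539894143867059 z heading -83.46010923902391
turn about tool x 0.13989414386705334
```

Emit:
{"name": "servo_tool", "arguments": {
  "motion": "-0.9 0.00025 0 0 0;-0.9 0.00025 0 0 0;-0.9 0.00025 0 0 0;-0.9 0.00025 0 0 0;-0.9 0.00025 0 0 0;-0.9 0.00025 0 0 0;-0.9 0.00025 0 0 0;-0.9 0.00025 0 0 0"
}}

```text
time_s: 14.13
ee_pos: [0.5342, -0.011, 0.1609]
tcp_rot: [1.365, 1.57, -0.091]
contact_force: [1.2, -1.5, 6.0]
opening: 0.0214
```

Emit:
{"name": "servo_tool", "arguments": {
  "motion": "-0.9 0.00025 0 0 0;-0.9 0.00025 0 0 0;-0.9 0.00025 0 0 0;-0.9 0.00025 0 0 0;-0.9 0.00025 0 0 0;-0.9 0.00025 0 0 0;-0.9 0.00025 0 0 0;-0.9 0.00025 0 0 0"
}}

```text
time_s: 14.8
ee_pos: [0.5342, -0.011, 0.1589]
tcp_rot: [1.343, 1.57, -0.113]
contact_force: [1.4, -1.9, 6.4]
opening: 0.0213
```

Emit:
{"name": "servo_tool", "arguments": {
  "motion": "-0.9 0.00025 0 0 0;-0.9 0.00025 0 0 0;-0.9 0.00025 0 0 0;-0.9 0.00025 0 0 0;-0.9 0.00025 0 0 0;-0.9 0.00025 0 0 0;-0.9 0.00025 0 0 0;-0.9 0.00025 0 0 0"
}}

```text
time_s: 15.47
ee_pos: [0.5342, -0.011, 0.1569]
tcp_rot: [1.348, 1.57, -0.109]
contact_force: [1.2, -0.7, 6.2]
opening: 0.0214
```

Emit:
{"name": "servo_tool", "arguments": {
  "motion": "-0.9 0.00025 0 0 0;-0.9 0.00025 0 0 0;-0.9 0.00025 0 0 0;-0.9 0.00025 0 0 0;-0.9 0.00025 0 0 0;-0.9 0.00025 0 0 0;-0.9 0.00025 0 0 0;-0.9 0.00025 0 0 0"
}}

```text
time_s: 16.13
ee_pos: [0.5342, -0.011, 0.1549]
tcp_rot: [1.336, 1.57, -0.12]
contact_force: [0.2, -1.7, 6.3]
opening: 0.0213
```

Emit:
{"name": "servo_tool", "arguments": {
  "motion": "-0.9 0.00025 0 0 0;-0.9 0.00025 0 0 0;-0.9 0.00025 0 0 0;-0.9 0.00025 0 0 0;-0.9 0.00025 0 0 0;-0.9 0.00025 0 0 0;-0.9 0.00025 0 0 0;-0.9 0.00025 0 0 0"
}}

```text
time_s: 16.8
ee_pos: [0.5342, -0.011, 0.1529]
tcp_rot: [1.324, 1.57, -0.133]
contact_force: [0.9, -1.5, 6.0]
opening: 0.0212
```

Emit:
{"name": "servo_tool", "arguments": {
  "motion": "-0.9 0.00025 0 0 0;-0.9 0.00025 0 0 0;-0.9 0.00025 0 0 0;-0.9 0.00025 0 0 0;-0.9 0.00025 0 0 0;-0.9 0.00025 0 0 0;-0.9 0.00025 0 0 0;-0.9 0.00025 0 0 0"
}}

```text
time_s: 17.47
ee_pos: [0.5342, -0.011, 0.151]
tcp_rot: [1.368, 1.57, -0.088]
contact_force: [0.8, -1.9, 6.6]
opening: 0.0213
```

Emit:
{"name": "servo_tool", "arguments": {
  "motion": "-0.9 0.00025 0 0 0;-0.9 0.00025 0 0 0;-0.9 0.00025 0 0 0;-0.9 0.00025 0 0 0;-0.9 0.00025 0 0 0;-0.9 0.00025 0 0 0;-0.9 0.00025 0 0 0;-0.9 0.00025 0 0 0"
}}

```text
time_s: 18.13
ee_pos: [0.5343, -0.011, 0.149]
tcp_rot: [1.282, 1.57, -0.175]
contact_force: [0.7, -0.9, 7.8]
opening: 0.0212
```

Emit:
{"name": "servo_tool", "arguments": {
  "motion": "-0.9 0.0002 0 0 0;-0.9 0.0002 0 0 0;-0.9 0.0002 0 0 0;-0.9 0.0002 0 0 0;-0.9 0.0002 0 0 0;-0.9 0.0002 0 0 0;-0.9 0.0002 0 0 0;-0.9 0.0002 0 0 0"
}}

```text
time_s: 18.8
ee_pos: [0.5343, -0.011, 0.1474]
tcp_rot: [1.365, 1.57, -0.092]
contact_force: [1.1, -1.5, 7.3]
opening: 0.0213
```

```bash
python3 - <<'E'
from h import *
plan([.5343,-.011,.14],6.4)
c=read_camera('scene');s=c['pixels'];cv2.imwrite('pics/scene8.png',s)
cv2.imwrite('pics/a8.png',cv2.resize(s[155:235,260:340],(600,600),interpolation=2))
E
```

```text
t 18.8 pos [ 0.5343 -0.011   0.1474] F [ 1.0811 -1.4631  7.3343] open 0.021288194468607823
R
 [[ 0.0007  0.9935  0.1138]
 [-0.0001  0.1138 -0.9935]
 [-1.      0.0007  0.0001]]
tool delta mm [ 7.3967  0.0263 -0.0184] norm 7.396775216225828
tool y heading deg 6.535019071078297 z heading -83.46498649036616
turn about tool x 0.1350190710782897
```

View pics/a8.png

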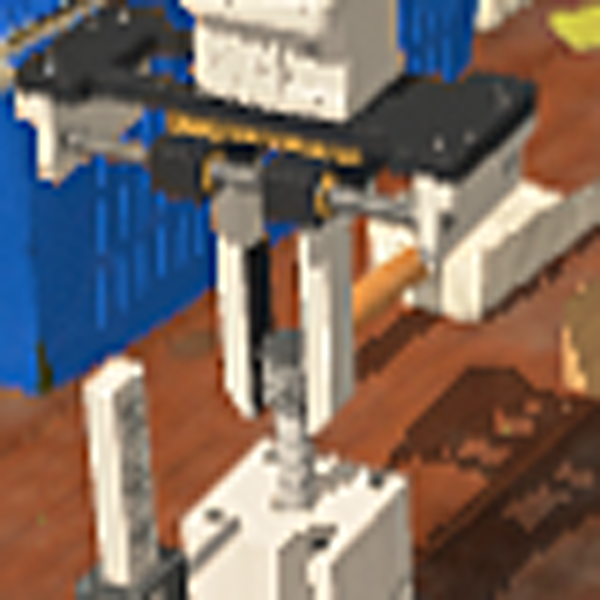

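The rod is well in, and its head has not slipped against the fingertips (same offset as before). Continuing in small steps.

Emit:
{"name": "servo_tool", "arguments": {
  "motion": "-0.9 0.0002 0 0 0;-0.9 0.0002 0 0 0;-0.9 0.0002 0 0 0;-0.9 0.0002 0 0 0;-0.9 0.0002 0 0 0;-0.9 0.0002 0 0 0;-0.9 0.0002 0 0 0;-0.9 0.0002 0 0 0"
}}

```text
time_s: 19.52
ee_pos: [0.5343, -0.011, 0.1458]
tcp_rot: [1.316, 1.57, -0.141]
contact_force: [1.1, -1.2, 7.5]
opening: 0.0213
```

Emit:
{"name": "servo_tool", "arguments": {
  "motion": "-0.9 0.0002 0 0 0;-0.9 0.0002 0 0 0;-0.9 0.0002 0 0 0;-0.9 0.0002 0 0 0;-0.9 0.0002 0 0 0;-0.9 0.0002 0 0 0;-0.9 0.0002 0 0 0;-0.9 0.0002 0 0 0"
}}

```text
time_s: 20.18
ee_pos: [0.5343, -0.011, 0.1442]
tcp_rot: [1.307, 1.57, -0.15]
contact_force: [1.2, -2.2, 7.6]
opening: 0.0212
```

Emit:
{"name": "servo_tool", "arguments": {
  "motion": "-0.9 0.0002 0 0 0;-0.9 0.0002 0 0 0;-0.9 0.0002 0 0 0;-0.9 0.0002 0 0 0;-0.9 0.0002 0 0 0;-0.9 0.0002 0 0 0;-0.9 0.0002 0 0 0;-0.9 0.0002 0 0 0"
}}

```text
time_s: 20.85
ee_pos: [0.5348, -0.0108, 0.1436]
tcp_rot: [1.331, 1.569, -0.126]
contact_force: [-3.2, -0.9, 25.4]
opening: 0.0216
```

The force jumped to 25 N with no further travel, so the rod is on the bottom (foot about 62 mm down). I'll relieve the load, then release.

Emit:
{"name": "servo_tool", "arguments": {
  "motion": "-0.9 -0.0004 0 0 0;-0.9 -0.0004 0 0 0;-0.9 0 0 0 0;-0.9 0 0 0 0;-0.9 0 0 0 0;-0.9 0 0 0 0;-0.9 0 0 0 0;-0.9 0 0 0 0"
}}

```text
time_s: 21.52
ee_pos: [0.5344, -0.0109, 0.1437]
tcp_rot: [1.374, 1.57, -0.083]
contact_force: [0.6, 0.0, 11.7]
opening: 0.0212
```

Emit:
{"name": "servo_tool", "arguments": {
  "motion": "0 -0.0003 0 0 0;0 0 0 0 0;0 0 0 0 0;0 0 0 0 0;0 0 0 0 0;0 0 0 0 0;0 0 0 0 0;0 0 0 0 0"
}}

```text
time_s: 22.18
ee_pos: [0.5339, -0.011, 0.1433]
tcp_rot: [-3.1, 1.571, 1.727]
contact_force: [-0.7, -0.1, -0.9]
opening: 0.0472
```

Emit:
{"name": "servo_tool", "arguments": {
  "motion": "0 -0.003 0 0 0;0 -0.008 0 0 0;0 -0.012 0 0 0;0 -0.014 0 0 0;0 -0.014 0 0 0;0 -0.014 0 0 0;0 -0.012 0 0 0;0 -0.008 0 0 0"
}}

```text
time_s: 22.85
ee_pos: [0.5345, -0.0109, 0.2305]
tcp_rot: [1.402, 1.569, -0.055]
contact_force: [0.0, 0.4, -0.1]
opening: 0.0466
```

```bash
python3 - <<'E'
from h import *
plan([.448,.0954,.23],96.4)
c=read_camera('scene');s=c['pixels'];cv2.imwrite('pics/scene9.png',s)
for z in(.150,.1527,.155): print(z,proj(c,[.534,-.0105,z]))
cv2.imwrite('pics/a9.png',cv2.resize(s[165:245,260:340],(600,600),interpolation=2))
E
```

```text
t 22.85 pos [ 0.5345 -0.0109  0.2305] F [ 0.0436  0.3685 -0.0707] open 0.04660692631731675
R
 [[ 0.002   0.9935  0.114 ]
 [-0.0001  0.114  -0.9935]
 [-1.      0.002   0.0003]]
tool delta mm [   0.351   -73.7953 -115.4672] norm 137.0348308664517
tool y heading deg 6.544615422203478 z heading -83.45542463767694
turn about tool x -89.85538457779654
0.15 [297.5271 201.6142]
0.1527 [297.4801 200.7806]
0.155 [297.4399 200.0688]
```

View pics/a9.png

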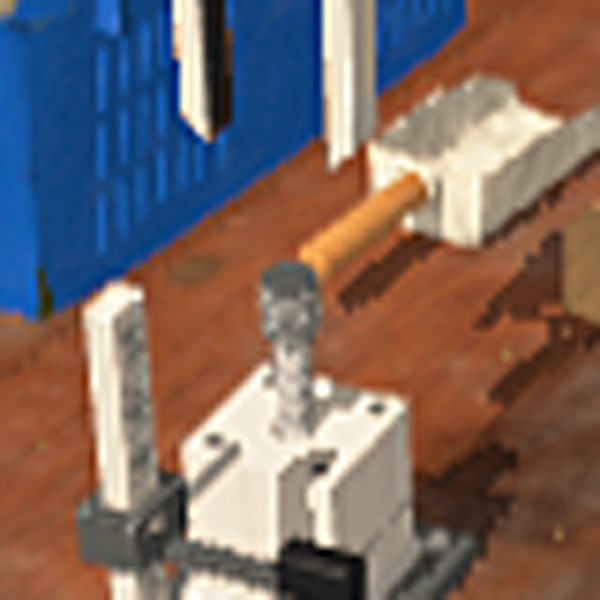

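The rod stands free. Its top centre is at about (297.9,200.8) in the picture, and a top height of 0.1527 predicts v=200.8. Next the pointer: its grip is at about (303,240).

Emit:
{"name": "servo_tool", "arguments": {
  "motion": "0 -0.008 -0.005 -0.008 0;0 -0.006 -0.009 -0.015 0;0 0 -0.011 -0.018 0;0 0 -0.012 -0.018 0;0 0 -0.012 -0.018 0;0 0 -0.011 -0.017 0;0 0 -0.009 -0.0135 0;0 0 -0.005 -0.008 0",
  "squeeze": 40
}}

```text
time_s: 23.57
ee_pos: [0.4453, 0.0973, 0.2424]
tcp_rot: [-0.543, 1.57, -1.997]
contact_force: [0.5, 0.4, -0.2]
opening: 0.0468
```

```bash
python3 - <<'E'
from h import *
plan([.448,.0955,.23],96.4);print(get_obs()['qpos'])
c=read_camera('scene');s=c['pixels'];cv2.imwrite('pics/scene10.png',s)
for z in(.095,.105,.115,.125): print(z,proj(c,[.448,.0955,z]))
cv2.imwrite('pics/a10.png',cv2.resize(s[190:290,250:350],(600,600),interpolation=2))
E
```

```text
t 23.5667 pos [0.4453 0.0973 0.2424] F [ 0.5037  0.3716 -0.1546] open 0.0467680614043073
R
 [[-0.0001  0.9932  0.1162]
 [-0.0003  0.1162 -0.9932]
 [-1.     -0.0002  0.0003]]
tool delta mm [12.3963  2.4424  2.1387] norm 12.814386571478213
tool y heading deg 6.671124594560809 z heading -83.32887212181718
turn about tool x -89.7288754054392
[ 0.2483  0.0896 -0.6307  2.027   0.0614  1.0432 -0.2949]
0.095 [301.8309 247.1716]
0.105 [301.6629 244.035 ]
0.115 [301.4932 240.8663]
0.125 [301.3217 237.6649]
```

View pics/a10.png

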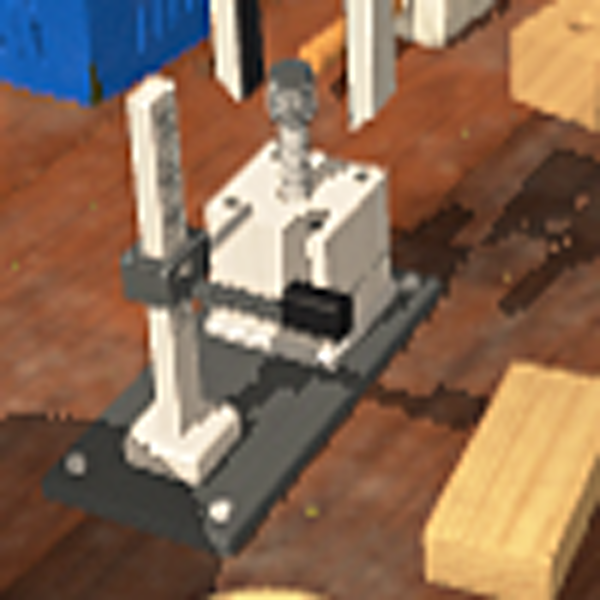

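The grip centre is at about (302.6,241.1), so z≈0.114 and the needle is at about 0.1165. I'll turn the jaws by 90° above it.

Emit:
{"name": "servo_tool", "arguments": {
  "motion": "0 0 0.0015 0.0026 0;0 0 0 0 7;0 0 0 0 7;0 0 0 0 7;0 0 0 0 7;0 0 0 0 7;0 0 0 0 7;0 0 0 0 7"
}}

```text
time_s: 24.28
ee_pos: [0.4498, 0.0918, 0.2421]
tcp_rot: [-1.06, 1.57, 2.903]
contact_force: [0.5, 0.6, 0.4]
opening: 0.0468
```

Emit:
{"name": "servo_tool", "arguments": {
  "motion": "0 0 0 0 7;0 0 0 0 7;0 0 0 0 7;0 0 0 0 7;0 0 0 0 7;0 0 0 0 6.3;0 0 0 0 0;0 0 0 0 0"
}}

```text
time_s: 24.95
ee_pos: [0.4495, 0.0922, 0.2422]
tcp_rot: [-0.315, 1.57, 2.938]
contact_force: [-0.2, 0.1, 0.2]
opening: 0.0469
```

```bash
python3 - <<'E'
from h import *
plan([.4475,.095,.117],96.4);print(get_obs()['qpos'])
c=read_camera('scene');s=c['pixels'];t=read_camera('top')['pixels']
cv2.imwrite('pics/a11.png',np.hstack([cv2.resize(s[170:270,250:350],(400,400),interpolation=2),cv2.resize(t[170:270,240:340],(400,400),interpolation=2)]))
E
```

```text
t 24.95 pos [0.4495 0.0922 0.2422] F [-0.1784  0.0514  0.1551] open 0.046921386943428484
R
 [[-0.0003  0.1113 -0.9938]
 [ 0.0001 -0.9938 -0.1113]
 [-1.     -0.0001  0.0003]]
tool delta mm [125.1522  -3.0224   1.6774] norm 125.1998806032224
tool y heading deg -83.61141605602823 z heading -173.61141450548254
turn about tool x -0.011416056028224375
[ 0.1602  0.0862 -0.5249  2.0263  0.0498  1.0414 -1.8476]
```

View pics/a11.png

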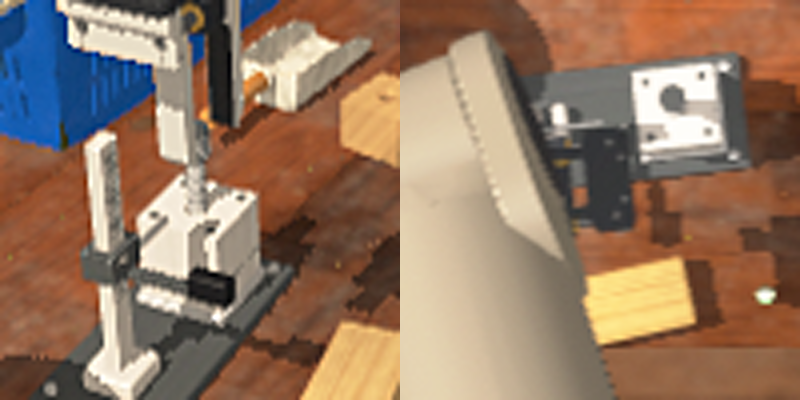

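Emit:
{"name": "servo_tool", "arguments": {
  "motion": "0 0.006 -0.003 0.0017 0;0 0.014 0 0 0;0 0.018 0 0 0;0 0.02 0 0 0;0 0.02 0 0 0;0 0.018 0 0 0;0 0.014 0 0 0;0 0.009 0 0 0"
}}

```text
time_s: 25.72
ee_pos: [0.4462, 0.0957, 0.1216]
tcp_rot: [-0.125, 1.569, 3.128]
contact_force: [0.5, -0.0, 0.0]
opening: 0.0468
```

```bash
python3 - <<'E'
from h import *
plan([.4475,.095,.117],96.4)
c=read_camera('scene');s=c['pixels']
cv2.imwrite('pics/a12.png',cv2.resize(s[190:270,260:340],(600,600),interpolation=2))
E
```

```text
t 25.7167 pos [0.4462 0.0957 0.1216] F [ 0.4809 -0.0109  0.0349] open 0.04680087663702562
R
 [[-0.0017  0.1106 -0.9939]
 [ 0.     -0.9939 -0.1106]
 [-1.     -0.0002  0.0017]]
tool delta mm [ 4.593   0.8118 -1.197 ] norm 4.815299477000607
tool y heading deg -83.65082323544411 z heading -173.6508021228503
turn about tool x -0.05082323544411338
```

View pics/a12.png

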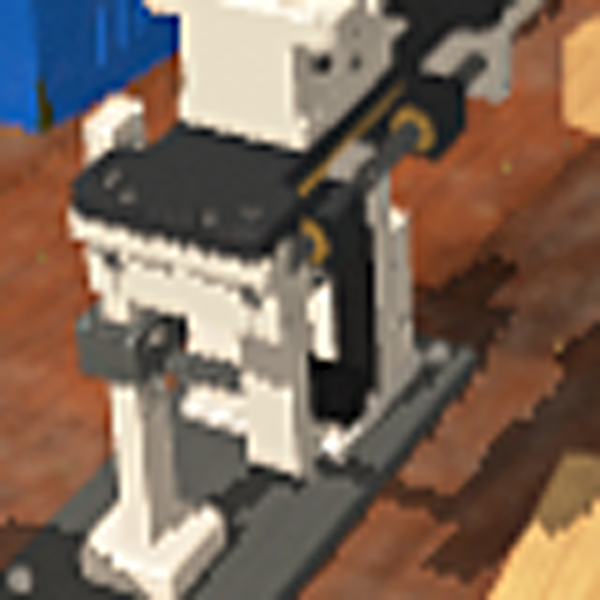

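Emit:
{"name": "servo_tool", "arguments": {
  "motion": "0 0.0022 0.0004 -0.0006 0;0 0.0023 0.0004 -0.0006 0;-0.9 0 0 0 0;-0.9 0 0 0 0;-0.9 0 0 0 0;-0.9 0 0 0 0;-0.9 0 0 0 0;-0.9 0 0 0 0",
  "squeeze": 30
}}

```text
time_s: 26.43
ee_pos: [0.4486, 0.0935, 0.119]
tcp_rot: [1.624, 1.569, -1.409]
contact_force: [1.5, -5.9, 1.5]
opening: 0.0141
```

Pinched: opening is 14.1 mm. I'll slide it gently down to its lower stop (needle at exactly 95 mm) as a height reference.

Emit:
{"name": "servo_tool", "arguments": {
  "motion": "-0.9 0 0.0005 0 0;-0.9 0.001 0.0005 0 0;-0.9 0.002 0 0 0;-0.9 0.0025 0 0 0;-0.9 0.0025 0 0 0;-0.9 0.0025 0 0 0;-0.9 0.0025 0 0 0;-0.9 0.001 0 0 0"
}}

```text
time_s: 27.1
ee_pos: [0.4486, 0.0936, 0.1045]
tcp_rot: [1.671, 1.57, -1.362]
contact_force: [1.6, -6.5, 3.9]
opening: 0.0136
```

Emit:
{"name": "servo_tool", "arguments": {
  "motion": "-0.9 0.0005 0.0005 0 0;-0.9 0.0005 0.0005 0 0;-0.9 0.0005 0 0 0;-0.9 0.0005 0 0 0;-0.9 0.0005 0 0 0;-0.9 0.0005 0 0 0;-0.9 0.0005 0 0 0;-0.9 0.0005 0 0 0"
}}

```text
time_s: 27.77
ee_pos: [0.4486, 0.0933, 0.1008]
tcp_rot: [-2.236, 1.57, 1.015]
contact_force: [0.7, 1.8, 1.1]
opening: 0.0138
```

Emit:
{"name": "servo_tool", "arguments": {
  "motion": "-0.9 0.0003 0 0 0;-0.9 0.0003 0 0 0;-0.9 0.0003 0 0 0;-0.9 0.0003 0 0 0;-0.9 0.0003 0 0 0;-0.9 0.0003 0 0 0;-0.9 0.0003 0 0 0;-0.9 0.0003 0 0 0"
}}

```text
time_s: 28.43
ee_pos: [0.4486, 0.0932, 0.0984]
tcp_rot: [-2.207, 1.57, 1.044]
contact_force: [-0.6, 3.7, 3.4]
opening: 0.0138
```

Emit:
{"name": "servo_tool", "arguments": {
  "motion": "-0.9 0.0002 -0.0003 0 0;-0.9 0.0002 0 0 0;-0.9 0.0002 0 0 0;-0.9 0.0002 0 0 0;-0.9 0.0002 0 0 0;-0.9 0.0002 0 0 0;-0.9 0.0002 0 0 0;-0.9 0.0002 0 0 0"
}}

```text
time_s: 29.1
ee_pos: [0.4487, 0.0933, 0.0975]
tcp_rot: [2.345, 1.57, -0.688]
contact_force: [-7.0, 0.7, 25.4]
opening: 0.0139
```

Emit:
{"name": "servo_tool", "arguments": {
  "motion": "-0.9 -0.0004 0 0 0;-0.9 -0.0004 0 0 0;-0.9 0 0 0 0;-0.9 0 0 0 0;-0.9 0 0 0 0;-0.9 0 0 0 0;-0.9 0 0 0 0;-0.9 0 0 0 0"
}}

```text
time_s: 29.77
ee_pos: [0.4486, 0.0933, 0.0979]
tcp_rot: [2.456, 1.571, -0.576]
contact_force: [-1.6, 1.9, 10.7]
opening: 0.0137
```

At the stop (10.7 N) TCP z is 0.0979 with the needle at 0.095. The unloaded offset is about 3.2 mm. I'll raise to TCP ≈0.156.

Emit:
{"name": "servo_tool", "arguments": {
  "motion": "-0.9 -0.003 0 0 0;-0.9 -0.006 0 0 0;-0.9 -0.009 0 0 0;-0.9 -0.01 0 0 0;-0.9 -0.01 0 0 0;-0.9 -0.009 0 0 0;-0.9 -0.006 0 0 0;-0.9 -0.003 0 0 0"
}}

```text
time_s: 30.43
ee_pos: [0.4486, 0.0932, 0.1544]
tcp_rot: [2.919, 1.57, -0.114]
contact_force: [1.9, 2.6, -3.8]
opening: 0.0136
```

```bash
python3 - <<'E'
from h import *
plan([.4486,.0933,.1559],96.4)
c=read_camera('scene');s=c['pixels'];cv2.imwrite('pics/scene13.png',s)
for z in(.150,.1527,.155): print(z,'rod',proj(c,[.534,-.0105,z]),'needle',proj(c,[.534-.061*.111,-.0105+.061*.994,z]),proj(c,[.534-.054*.111,-.0105+.054*.994,z]))
cv2.imwrite('pics/a13.png',cv2.resize(s[165:265,250:350],(600,600),interpolation=2))
E
```

```text
t 30.4333 pos [0.4486 0.0932 0.1544] F [ 1.8925  2.5884 -3.8457] open 0.013578635915022653
R
 [[ 0.0005  0.1085 -0.9941]
 [-0.0001 -0.9941 -0.1085]
 [-1.      0.0001 -0.0005]]
tool delta mm [-1.524  -0.0544 -0.0226] norm 1.52512279990224
tool y heading deg -83.7701986132511 z heading -173.77019487770818
turn about tool x -0.17019861325110242
0.15 rod [297.5271 201.6142] needle [286.3648 212.3126] [287.6954 211.0373]
0.1527 rod [297.4801 200.7806] needle [286.301  211.4563] [287.6337 210.1836]
0.155 rod [297.4399 200.0688] needle [286.2465 210.7251] [287.581  209.4547]
```

View pics/a13.png

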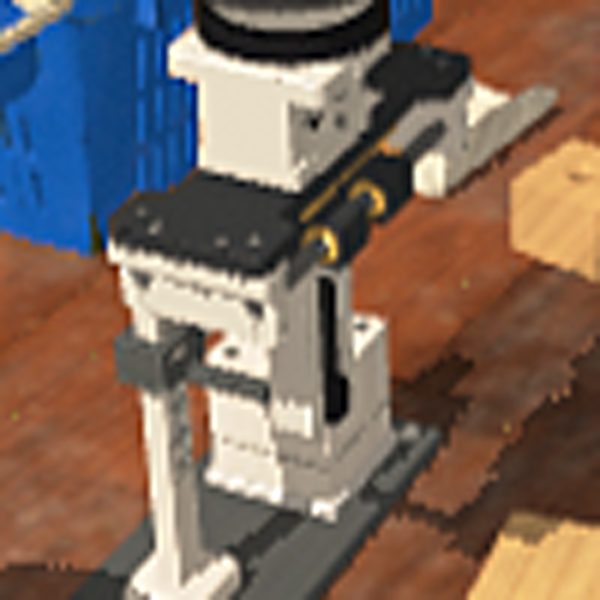

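Emit:
{"name": "servo_tool", "arguments": {
  "motion": "-0.9 -0.0006 0 0 0;-0.9 -0.0006 0 0 0;-0.9 0 0 0 0;-0.9 0 0 0 0;-0.9 0 0 0 0;-0.9 0 0 0 0;-0.9 0 0 0 0;-0.9 0 0 0 0"
}}

```text
time_s: 31.15
ee_pos: [0.4486, 0.0933, 0.1547]
tcp_rot: [-1.898, 1.571, 1.352]
contact_force: [5.9, 1.0, -3.6]
opening: 0.0138
```

Emit:
{"name": "servo_tool", "arguments": {
  "motion": "-0.9 -0.0006 0 0 0;-0.9 -0.0006 0 0 0;-0.9 0 0 0 0;-0.9 0 0 0 0;-0.9 0 0 0 0;-0.9 0 0 0 0;-0.9 0 0 0 0;-0.9 0 0 0 0"
}}

```text
time_s: 31.82
ee_pos: [0.4485, 0.0933, 0.156]
tcp_rot: [-2.638, 1.571, 0.613]
contact_force: [4.5, 0.8, -2.6]
opening: 0.0137
```

Emit:
{"name": "servo_tool", "arguments": {
  "motion": "0 0 0 0 0;0 0 0 0 0;0 0 0 0 0;0 0 0 0 0;0 0 0 0 0;0 0 0 0 0;0 0 0 0 0;0 0 0 0 0"
}}

```text
time_s: 32.48
ee_pos: [0.4485, 0.0934, 0.156]
tcp_rot: [-2.219, 1.571, 1.032]
contact_force: [-0.4, -0.2, -0.2]
opening: 0.047
```

Emit:
{"name": "servo_tool", "arguments": {
  "motion": "0 -0.006 0 0 0;0 -0.014 0 0 0;0 -0.018 0 0 0;0 -0.02 0 0 0;0 -0.02 0 0 0;0 -0.016 0 0 0;0 -0.01 0 0 0;0 -0.005 0 0 0"
}}

```text
time_s: 33.15
ee_pos: [0.4489, 0.0935, 0.2665]
tcp_rot: [3.132, 1.569, 0.099]
contact_force: [0.4, -0.1, -0.3]
opening: 0.047
```

```bash
python3 - <<'E'
from h import *
plan([.534,-.011,.23],96.4)
c=read_camera('scene');s=c['pixels'];cv2.imwrite('pics/scene14.png',s)
cv2.imwrite('pics/a14.png',cv2.resize(s[180:240,265:325],(600,600),interpolation=2))
E
```

```text
t 33.15 pos [0.4489 0.0935 0.2665] F [ 0.4446 -0.1421 -0.2845] open 0.047009247687843585
R
 [[ 0.0019  0.1087 -0.9941]
 [ 0.0002 -0.9941 -0.1087]
 [-1.      0.     -0.0019]]
tool delta mm [ 36.6713 113.1108 -73.1263] norm 139.59327043781008
tool y heading deg -83.75863005082239 z heading -173.75862798302555
turn about tool x -0.15863005082240988
```

View pics/a14.png

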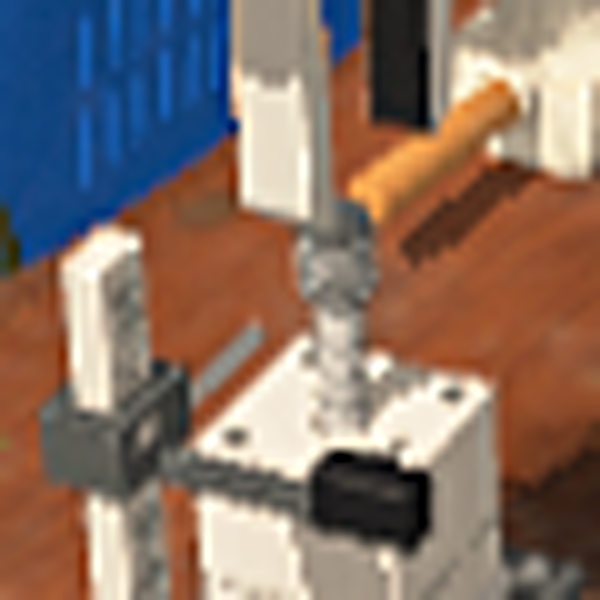

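```bash
python3 - <<'E'
from h import *
s0=cv2.imread('pics/scene0.png');s9=cv2.imread('pics/scene9.png');s14=cv2.imread('pics/scene14.png')
P=lambda s,x,y,w=40:cv2.resize(s[y:y+w,x:x+w],(400,400),interpolation=0)
cv2.imwrite('pics/c1.png',np.hstack([P(s0,327,160),P(s9,277,190)]))
cv2.imwrite('pics/c2.png',np.hstack([P(s0,272,208,30),P(s14,272,192,30)]))
E
```

```text
(no output)
```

View pics/c1.png

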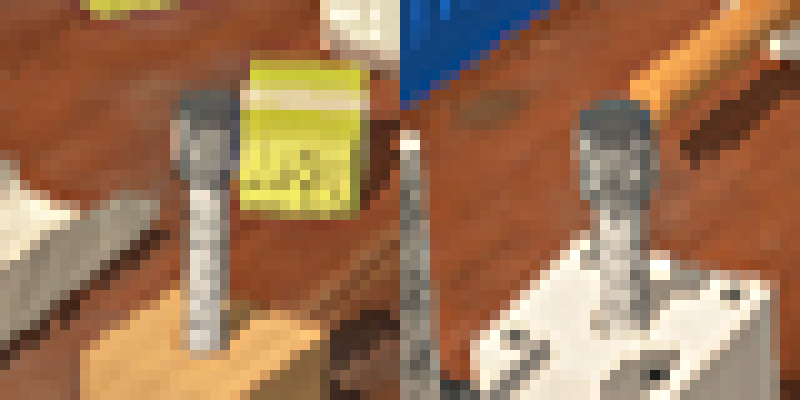

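View pics/c2.png

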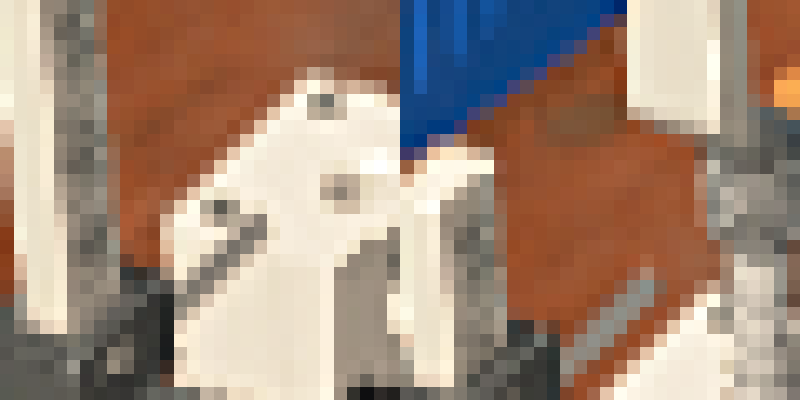

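```bash
python3 - <<'E'
from h import *
from scipy.optimize import fsolve
s=read_camera('scene');t=read_camera('top')
b=np.array([.534,-.0107]);y=.1113;ex=np.array([np.cos(y),np.sin(y)]);ey=np.array([-np.sin(y),np.cos(y)])
for px in((290.9,211.8),(290.4,211.5),(291.2,211.6)):
    f=lambda q:proj(s,[*(b+q[0]*ex+.054*ey),q[1]])-px
    print('now',px,fsolve(f,[0,.15]))
for px in((291.2,223.9),(290.8,223.5)):
    f=lambda q:proj(s,[*(b+q[0]*ex+.054*ey),q[1]])-px
    print('start',px,fsolve(f,[0,.11]))
for k in(0,-.006,-.01): print(k,proj(t,[*(b+k*ex+.054*ey),.1158]),proj(s,[*(b+k*ex+.054*ey),.1527]))
g=cv2.cvtColor(cv2.imread('pics/top0.png'),cv2.COLOR_BGR2GRAY).astype(int);print(g[194:208,276:298])
E
```

```text
now (290.9, 211.8) [-0.0098  0.1501]
now (290.4, 211.5) [-0.0083  0.1506]
now (291.2, 211.6) [-0.0107  0.1509]
start (291.2, 223.9) [-0.0081  0.1106]
start (290.8, 223.5) [-0.0069  0.1116]
0 [291.0163 197.224 ] [287.6819 210.1482]
-0.006 [291.2067 199.0989] [289.6231 210.6469]
-0.01 [291.3338 200.3496] [290.9221 210.9806]
[[114 113 111 112 114 113 113 114 115 114 114 116 114 116 115 116 116 116 116 115 116 116]
 [127 115 118 134 129 117 116 116 115 116 117 117 116 116 115 115 114 116 114 115 116 115]
 [112 115 191 237 216 136 115 114 115 116 115 116 115 116 115 115 115 116 116 116 115 115]
 [ 74 142 237 252 241 160  85  74  95 114 116 116 115 116 115 114 115 115 116 116 115 117]
 [ 75 100 228 252 245 176  87  74  74  98 116 115 116 115 115 116 116 117 117 117 117 117]
 [ 75  98 226 252 248 200  95  73  73  98 118 118 120 121 119 116 117 116 117 116 116 117]
 [ 75  66 213 250 247 208 106  90  95 119 139 142 150 164 147 116 116 115 117 116 113 111]
 [ 85  84 133 186 192 178 171 166 171 177 170 158 148 140 123 112 113 112 113 111  98  74]
 [143 123 142 174 175 153 112  92  82  74  73  73  73  73  73  73  73  72  73  74  72  72]
 [119 118 151 184 190 167 111  72  73  72  72  72  72  73  71  72  71  73  72  72  73  72]
 [230 200 201 201 203 183 125  72  72  73  73  73  72  72  73  72  73  72  74  73  74  73]
 [251 251 251 251 252 237 132  73  72  72  74  79  79  78  79  79  79  78  73  74  75  75]
 [252 252 251 251 251 235 139  73  72  73  96 115 115 116 116 114 116 101  77  75  74  76]
 [250 248 247 245 237 208 127  83  76  78  98 114 116 115 116 116 115 115 100  75  75  75]]
```

Image checks agree to about 1 mm. The needle tip is at (290.9,211.5) and the rod top at (297.9,200.8). The rod may have slipped slightly in the jaws at the first contact, so I'll measure its top by touching it lightly with closed fingertips.

Emit:
{"name": "servo_tool", "arguments": {
  "motion": "-1 0 0.006 -0.004 0;-1 0 0.014 -0.009 0;-1 0 0.019 -0.012 0;-1 0 0.021 -0.0135 0;-1 0 0.02 -0.013 0;-1 0 0.017 -0.011 0;-1 0 0.011 -0.0072 0;-1 0 0.0051 -0.0034 0",
  "squeeze": 10
}}

```text
time_s: 33.97
ee_pos: [0.5341, -0.0129, 0.2639]
tcp_rot: [-0.208, 1.569, 3.04]
contact_force: [-1.6, 1.1, 0.1]
opening: 0.0008
```

Emit:
{"name": "servo_tool", "arguments": {
  "motion": "-1 0.006 0 0 0;-1 0.012 0 0 0;-1 0.016 0 0 0;-1 0.018 0 0 0;-1 0.016 0 0 0;-1 0.01 0 0 0;-1 0.004 0 0 0;-1 0 0 0 0"
}}

```text
time_s: 34.63
ee_pos: [0.5327, -0.0105, 0.182]
tcp_rot: [-0.252, 1.569, 3.0]
contact_force: [0.4, -0.1, 0.4]
opening: 0.0005
```

```bash
python3 - <<'E'
from h import *
plan([.534,-.011,.1747],96.4)
c=read_camera('scene');s=c['pixels']
cv2.imwrite('pics/a15.png',cv2.resize(s[160:240,255:335],(600,600),interpolation=2))
E
```

```text
t 34.6333 pos [ 0.5327 -0.0105  0.182 ] F [ 0.3513 -0.0534  0.4034] open 0.0005399676965541128
R
 [[-0.0016  0.1097 -0.994 ]
 [ 0.0002 -0.994  -0.1097]
 [-1.     -0.0004  0.0016]]
tool delta mm [ 7.3379  0.6095 -1.2858] norm 7.474577448549542
tool y heading deg -83.70046521609333 z heading -173.7004283072955
turn about tool x -0.10046521609331194
```

View pics/a15.png

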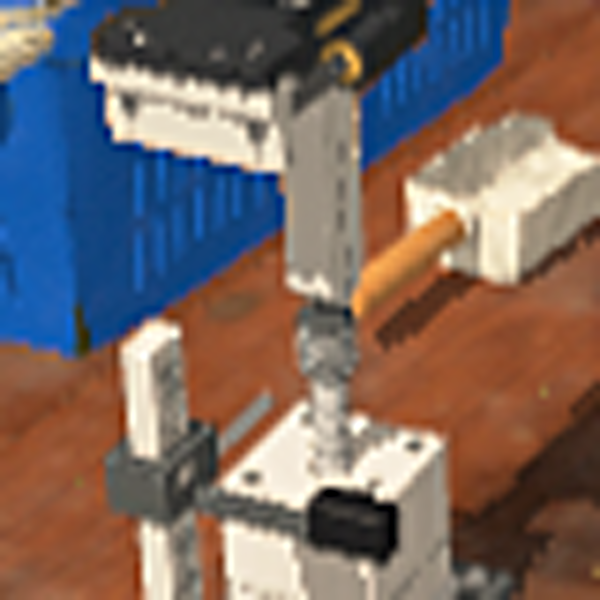

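The fingertips stand just above the head. Slow approach.

Emit:
{"name": "servo_tool", "arguments": {
  "motion": "-1 0.002 0 0 0;-1 0.001 0 0 0;-1 0.0005 0 0 0;-1 0.0003 0 0 0;-1 0.0003 0 0 0;-1 0.0003 0 0 0;-1 0.0003 0 0 0;-1 0.0003 0 0 0"
}}

```text
time_s: 35.35
ee_pos: [0.5335, -0.0111, 0.178]
tcp_rot: [-2.325, 1.571, 0.926]
contact_force: [-0.7, -0.7, -0.3]
opening: 0.0002
```

Emit:
{"name": "servo_tool", "arguments": {
  "motion": "-1 0.0003 0 0 0;-1 0.0003 0 0 0;-1 0.0003 0 0 0;-1 0.0003 0 0 0;-1 0.0002 0 0 0;-1 0.0002 0 0 0;-1 0.0002 0 0 0;-1 0.0002 0 0 0"
}}

```text
time_s: 36.02
ee_pos: [0.5335, -0.0111, 0.176]
tcp_rot: [-1.203, 1.571, 2.047]
contact_force: [-0.6, 0.2, 0.5]
opening: 0.0002
```

Emit:
{"name": "servo_tool", "arguments": {
  "motion": "-1 0.0002 0 0 0;-1 0.0002 0 0 0;-1 0.0002 0 0 0;-1 0.0001 0 0 0;-1 0.0001 0 0 0;-1 0.0001 0 0 0;-1 0.0001 0 0 0;-1 0.0001 0 0 0"
}}

```text
time_s: 36.68
ee_pos: [0.5337, -0.0111, 0.1751]
tcp_rot: [-3.073, 1.57, 0.178]
contact_force: [-0.4, 1.3, 4.5]
opening: 0.0003
```

Touched at TCP 0.1751 with 4.5 N, so the rod top is at about 0.153 and the needle at about 0.1527. They agree to within about 0.4 mm. I'll retreat and check with both cameras.

Emit:
{"name": "servo_tool", "arguments": {
  "motion": "-1 -0.004 0 0 0;-1 -0.012 0 0 0;-1 -0.018 0 0 0;-1 -0.02 0 0 0;-1 -0.02 0 0 0;-1 -0.018 0 0 0;-1 -0.01 0 0 0;-1 -0.005 0 0 0"
}}

```text
time_s: 37.35
ee_pos: [0.534, -0.0111, 0.284]
tcp_rot: [2.98, 1.568, -0.053]
contact_force: [0.3, 0.7, 0.5]
opening: 0.0006
```

Emit:
{"name": "servo_tool", "arguments": {
  "motion": "-1 0 0.01 0 0;-1 0 0.02 0 0;-1 0 0.03 0 0;-1 0 0.034 0 0;-1 0 0.034 0 0;-1 0 0.034 0 0;-1 0 0.034 0 0;-1 0 0.034 0 0"
}}

```text
time_s: 38.02
ee_pos: [0.5576, -0.2422, 0.2806]
tcp_rot: [-0.29, 1.569, 2.96]
contact_force: [0.6, 0.3, -0.2]
opening: 0.0004
```

Emit:
{"name": "servo_tool", "arguments": {
  "motion": "-1 0 0.034 0 0;-1 0 0.03 0 0;-1 0 0.02 0 0;-1 0 0.01 0 0;-1 0 0 0 0;-1 0 0 0 0;-1 0 0 0 0;-1 0 0 0 0"
}}

```text
time_s: 38.68
ee_pos: [0.569, -0.3315, 0.282]
tcp_rot: [-2.059, 1.57, 1.194]
contact_force: [-0.2, 1.0, -0.2]
opening: 0.0005
```

```bash
python3 - <<'E'
from h import *
plan([.534,-.011,.1747],96.4)
c=read_camera('scene');s=c['pixels'];k=read_camera('top');t=k['pixels']
cv2.imwrite('pics/scene16.png',s);cv2.imwrite('pics/top16.png',t)
cv2.imwrite('pics/a16.png',np.hstack([cv2.resize(s[190:240,268:318],(400,400),interpolation=2),cv2.resize(t[165:235,255:325],(400,400),interpolation=2)]))
cv2.imwrite('pics/a17.png',np.vstack([s[150:400],t[100:270]]))
E
```

```text
t 38.6833 pos [ 0.569  -0.3315  0.282 ] F [-0.1811  1.032  -0.185 ] open 0.0005079312512179918
R
 [[ 0.0002  0.1107 -0.9939]
 [ 0.0004 -0.9939 -0.1107]
 [-1.     -0.0004 -0.0002]]
tool delta mm [ 107.4362 -322.3708   -0.6822] norm 339.8028490396203
tool y heading deg -83.64246942358925 z heading -173.64247473346808
turn about tool x -0.042469423589238886
```

View pics/a16.png

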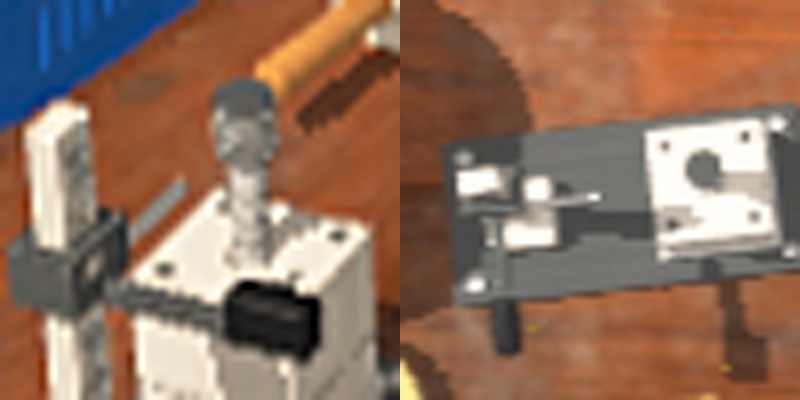

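View pics/a17.png

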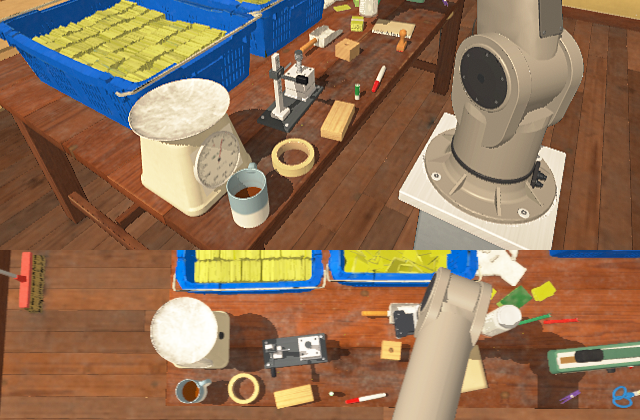

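```bash
python3 - <<'E'
from h import *
s=read_camera('scene');t=read_camera('top')
print('needle',tri(s,(290.6,211.8),t,(289.2,198.9)),'rod top',tri(s,(298.0,201.3),t,(307.9,193.9)))
E
```

```text
needle [0.5181 0.0449 0.1519] rod top [ 0.5343 -0.0124  0.15  ]
```

The last pictures show the rod free in the bore with its top at about (298,201.3). The needle tip is at about (290.6,211.8), and the bystanders are where they were. Handing in.

```bash
python3 -c "
from cell import *
print(close_job())"
```

```text
the job is handed in; nothing more can be done
None
```

The rod is bottomed in the bore and released, and the pointer is set level with its top to within about 0.5 mm by the force-based measurements. I handed the job in at about 39 s of the 61 s allowed. No verdict was reported.

- **Insertion:** The first try touched the chamfer at 15.6 N. I backed off, shifted about 1 mm, and the rod went in. The kick-out pin was pushed down with readings of about 6 to 8 N.
- **Bottom:** The force rose sharply to 25 N with almost no further travel, about 62 mm below the mouth. I eased off and let go, and no force reading exceeded 25.4 N. A light touch on the rod's top afterwards (4.5 N) put it at 0.153 m; the grasp height had given 0.1527 m.
- **Pointer:** I slid it down to its lower stop as a height reference, which also read 25 N, then up until the needle was at about 0.1527 m. It was then released.
- **Last checks:** The final pictures showed the rod and pointer free and the bystanders in place where visible; the arm hid a few things beyond the stand.
- **Disagreement:** Rough triangulation from hand-picked pixels gave 0.152 m for the needle and 0.150 m for the rod top. That is about 2 mm apart, in line with the camera calibration and pixel size, so I relied on the force-based heights.

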